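Close the plaque press evenly

TASK

The glued white plaque sticks out of the press on the robot's left side: first push it in until its edge is flush with the press boards. Then tighten the four wing nuts clockwise in two crosswise passes, going each time from a nut to the one diagonally opposite before doing the other diagonal: about an eighth of a turn each in the first pass, and in the second pass each one until it is fully tight. Leave the cup, the paint jar and the sanding block where they are.

Things in the scene. Friction and masses are not known exactly. Their poses are not given: they have to be found in the camera images.
- press: Craft press: two 200 x 200 mm plywood boards, a white-painted plaque between them, a steel bolt with a black wing nut near each corner (bolts at x, y = +-72 mm). Stands on rubber feet and does not shift. Origin: centre of its underside, on the table; z up, x roughly away from the robot, y roughly to its left (yaw within 0.5 rad).
- press_left_edge (a point): Middle of the press's +y side, in the plane of the boards' edges, 36 mm above the table; axes as the press's. Heights above the table: base board 8 to 26 mm, cork pad to 30, plaque 30 to 42, cork pad to 46, top board 46 to 61, washers to 63, wing nuts 63 to 93.
- plaque (a joint): How far (m) the plaque sticks out of the press's +y side: 25 to 45 mm at the start, 0 is flush, negative is too far in. Slides only along the press's y, stiffly (about 2.5 N), and stays where left. A finger that also overlaps the top board's edge meets that edge, which does not move, when the plaque is flush.
- plaque_edge (a point): Middle of the white-painted wooden plaque's protruding edge, at its mid height, 36 mm above the table; axes as the press's. The plaque is 120 mm wide (along x), 200 mm long (along y), 12 mm thick.
- nut_a (a joint): Turn (rad) of the near left wing nut, growing clockwise seen from above (tightening). 0 to 0.3 at the start (run down loosely); 1.8 is fully tight, a hard stop. Stays where it is left; takes about 0.12 Nm, rising to 0.16 Nm. Its diagonal partner is nut_c.
- nut_a_wings (a point): Middle of the near left wing nut, on the bolt's axis, 83 mm above the table (press frame: x -72, y +72 mm); x along its wings, turning with it. Wings 49 mm tip to tip, 11 mm thick: two round lobes, 73 to 93 mm above the table, over a round hub 18 mm across (63 to 73 mm). The 8 mm bolt ends between the lobes at 90 mm.
- nut_b (a joint): Turn (rad) of the far left wing nut, growing clockwise seen from above (tightening). 0 to 0.3 at the start (run down loosely); 1.8 is fully tight, a hard stop. Stays where it is left; takes about 0.12 Nm, rising to 0.16 Nm. Its diagonal partner is nut_d.
- nut_b_wings (a point): Middle of the far left wing nut, on the bolt's axis, 83 mm above the table (press frame: x +72, y +72 mm); x along its wings, turning with it. Wings 49 mm tip to tip, 11 mm thick: two round lobes, 73 to 93 mm above the table, over a round hub 18 mm across (63 to 73 mm). The 8 mm bolt ends between the lobes at 90 mm.
- nut_c (a joint): Turn (rad) of the far right wing nut, growing clockwise seen from above (tightening). 0 to 0.3 at the start (run down loosely); 1.8 is fully tight, a hard stop. Stays where it is left; takes about 0.12 Nm, rising to 0.16 Nm. Its diagonal partner is nut_a.
- nut_c_wings (a point): Middle of the far right wing nut, on the bolt's axis, 83 mm above the table (press frame: x +72, y -72 mm); x along its wings, turning with it. Wings 49 mm tip to tip, 11 mm thick: two round lobes, 73 to 93 mm above the table, over a round hub 18 mm across (63 to 73 mm). The 8 mm bolt ends between the lobes at 90 mm.
- nut_d (a joint): Turn (rad) of the near right wing nut, growing clockwise seen from above (tightening). 0 to 0.3 at the start (run down loosely); 1.8 is fully tight, a hard stop. Stays where it is left; takes about 0.12 Nm, rising to 0.16 Nm. Its diagonal partner is nut_b.
- nut_d_wings (a point): Middle of the near right wing nut, on the bolt's axis, 83 mm above the table (press frame: x -72, y -72 mm); x along its wings, turning with it. Wings 49 mm tip to tip, 11 mm thick: two round lobes, 73 to 93 mm above the table, over a round hub 18 mm across (63 to 73 mm). The 8 mm bolt ends between the lobes at 90 mm.
- cup: White paper cup, 74 mm across the rim, 92 mm tall, standing near the press. Origin: centre of its underside.
- paint_jar: Paint jar with a white cap, 66 mm across, 70 mm tall, standing near the press. Origin: centre of its underside.
- sanding_block: Cork sanding block, 95 x 58 x 34 mm, lying near the press. Origin: centre of its underside.

How it is judged:
By the outcome, as a careful person would: the job done as asked, in the order asked, and still so for the second after the job is handed in, with the robot touching nothing.
It also fails if it takes over 72 s, if anything falls off the work surface, if the arm or the gripper's body presses on something with over 40 N, if the wrist force passes 120 N, or if a joint passes its speed limit or range.

ROBOT

A 6-joint arm with a two-finger parallel gripper is mounted at the origin on the work surface. World frame = base frame: x ahead of the robot, y to its left, z up, the work surface at z = 0. Lengths are in m, angles in rad, forces in N, time in s.
With the tool pointing down it reaches from about 0.4 to 0.825 m from the base axis. Payload 7 kg.
Tool frame: the origin (TCP) lies at the centre of the arm's flange, where the gripper is bolted on; the fingertips stand 178 mm ahead of it and the grasp point (between the pads) lies arm.tcp_to_grasp ahead of it (arm.tcp_to_grasp is the distance from the TCP to the grasp point, in m); z points along the fingers, y is the direction in which the jaws open and shut (so a half turn about z gives the same grasp; the last joint's range is limited). The gripper opens to 88 mm and grips with 3 to 60 N. Pads are 19 mm wide; open, the fingers measure 130 mm over their backs; the gripper's body (78 mm by 193 mm) begins 47 mm behind the grasp point.
Start: joints at [1.611, 0.359, 0.012, 0, -1.224, -0.288], TCP at [0.166, 0.654, 0.405] pointing down, gripper open.
Joint ranges: [-3.07, 3.07], [-1.43, 2.12], [-1.02, 1.25], [-3.03, 1.67], [-3.05, -0], [-3.03, 3.03]. Speed limits (rad/s): [2.39, 2.39, 3.01, 3.14, 3.14, 3.14].

INTERFACE

Orientations are given as [roll, pitch, yaw] about the fixed x, y, z axes, in that order (R = Rz(yaw) Ry(pitch) Rx(roll)).
In Python, from station import arm gives the robot as it stands.
- The arm moves only by the tool move_arm, never from a script. Its argument "deltas" is a list of rows, each a list of 6 numbers: the shift along the world's x, y, z in mm, then the turn, a rotation vector about the world's x, y, z in degrees. In form: [[tx, ty, tz, ax, ay, az], ...]. A call has exactly 5 rows; each row shifts and turns the commanded pose from where the row before left it; what a row does not reach is not made up. A row lasts 1/12 s, in which the tool goes at most 41.7 mm and 7.16 degrees, less where a joint would pass 70% of its speed; a pose out of reach is approached as far as the arm can. A call with a gripper value outside its range is refused whole. "claw" is the closure in counts, from 0 (fully open) to 255 (shut), set as the call begins (left out, the last holds). The fingers move at their own pace and stop on an object; "squeeze" is the grip in N (left out, the last holds). Time passes only in rows, so rows that do not move let the fingers close, or fill a call up. It gives the time, the measured TCP pose, the force and the opening at its end, in the units of the state.
- arm.get_state(): the state, without advancing time (a new reading comes with each control period).
- arm.grab_frame(name): name is "scene" or "top"; returns the picture (400x640x3 uint8, red, green, blue); there is no depth.
- arm.calibration(name): a dict with "intrinsics" (3x3 intrinsics, pixels), "k1" (the pictures are not rectified: a ray, as slopes to the right and down, at radius r is drawn at 1 + k1 r^2 times it, then the intrinsics apply), "T" (4x4, takes a point from camera to world coordinates). Camera axes: x right, y up, looking along -z (the intrinsics and any distortion apply to the point x, -y, -z); pixel columns grow to the right and rows downward; lengths in m; the calibration is good to about 2 mm. A picture is of the moment at which its call begins. calibration takes no time and is no camera call.
- arm.job_done(): hands the job in, once; it reports no verdict.
Trained networks look in the newest picture that a camera, given by its name, has taken for a name from the list of things; names that differ only in an ending like _2 or _b are one class to them, and where a whole thing is asked for, a point or a joint stands for the part that bears it (a point fixed in the world has none). Each returns a list of dicts, best first, with "score" (0 to 1); they miss things now and then, are a little off and sometimes report something else, mostly with a low value. They report only what shows in the picture. A call takes as long as a camera call.
- arm.spot_in(thing, camera): "xy" ([column, row] in pixels, amid what is visible of it).
- arm.masks_of(thing, camera): "pixels" (400x640 bool, what is visible of it) and "xy" ([column, row] in pixels, amid what is visible of it).
- arm.spot_point(thing, camera): "xy" ([column, row] in pixels: a listed point, or the origin of a listed thing).
The state is a dict: "t": time; "q": joint angles; "qd": joint speeds; "joint_efforts": joint torques, N m; "eef_pos": TCP position; "ee_rot": TCP orientation; "force": force on the tool from outside, world axes, zero at the start; "moment": the same for the moment, N m; "width": finger opening in m.
Only numpy, scipy, OpenCV 4.12 (cv2) and the standard library are available. Lean on these libraries where they do the work, as an engineer would, in place of code of your own. Each camera call takes 0.05 s, during which the arm holds its last target. There are 200 camera calls.

## Working session

There is one attempt and no reset: what is moved stays moved. The work goes in short steps, Python scripts to look and compute and a tool call to move; the robot and the scene stay as the last step left them, time stands still between calls to the robot, and variables do not carry over. Pictures are saved under pics/ and viewed, about 8 in all and at most 12, crops included, and the job is handed in when it is done.

Besides the shell and the picture viewer there is one more tool, called after "Request:" by a JSON object that holds its "method" and its "body", one argument or row to a line. move_arm: Moves the arm, as the interface text tells. Its arguments: {"type":"object","properties":{"deltas":{"type":"array","items":{"type":"array","items":{"type":"number"}}},"claw":{"type":"number"},"squeeze":{"type":"number"}},"required":["deltas"]}

```bash
ls; mkdir -p pics
python3 - <<'E'
from station import arm
import cv2
s=arm.get_state(); print(s['t'],s['eef_pos'],s['ee_rot'],s['width'],s['force'],arm.tcp_to_grasp)
for n in('scene','top'):
    f=arm.grab_frame(n); cv2.imwrite(f'pics/{n}0.png',f[:,:,::-1]); c=arm.calibration(n); print(n,c)
    for th in('nut_a_wings','press_left_edge','plaque_edge','press','cup','paint_jar','sanding_block'):
        print(th,[([round(v) for v in d['xy']],round(d['score'],2)) for d in arm.spot_point(th,n)])
E
```

```text
pics
0.0 [0.16551111 0.65418767 0.40371772] [ 3.13994090e+00 -1.13927823e-04 -2.47953581e-01] 0.08762941801512292 [ 0.90680347  0.45637465 -0.32769565] 0.1593
scene {'intrinsics': array([[404.09706378,   0.        , 315.63638042],
       [  0.        , 404.09706378, 199.43615568],
       [  0.        ,   0.        ,   1.        ]]), 'k1': -0.0012842719545945972, 'T': array([[-0.82013589, -0.48609316,  0.30181212,  0.81155099],
       [ 0.57198557, -0.68318587,  0.45397089,  0.3421676 ],
       [-0.01447837,  0.54495   ,  0.83834353,  0.77673172],
       [ 0.        ,  0.        ,  0.        ,  1.        ]])}
nut_a_wings [([384, 205], 0.45)]
press_left_edge [([383, 247], 0.7)]
plaque_edge [([393, 252], 0.94)]
press [([335, 235], 0.89)]
cup [([299, 324], 0.74), ([395, 256], 0.62)]
paint_jar [([273, 179], 0.93), ([290, 234], 0.2)]
sanding_block [([234, 221], 0.94), ([394, 255], 0.38)]
top {'intrinsics': array([[370.10966213,   0.        , 316.80790883],
       [  0.        , 370.10966213, 199.68781633],
       [  0.        ,   0.        ,   1.        ]]), 'k1': -0.015700166394173626, 'T': array([[-0.00780316,  0.99565741, -0.09276552,  0.51231973],
       [-0.99942023, -0.00469073,  0.03372239, -0.01634565],
       [ 0.03314081,  0.09297488,  0.99511676,  0.87222996],
       [ 0.        ,  0.        ,  0.        ,  1.        ]])}
nut_a_wings []
press_left_edge [([246, 235], 0.93), ([235, 203], 0.41)]
plaque_edge [([237, 240], 0.91)]
press [([284, 216], 0.71)]
cup []
paint_jar [([380, 203], 0.75)]
sanding_block [([352, 151], 0.94)]
```

Run:
```python
import cv2,numpy as np
a=cv2.imread('pics/top0.png');b=cv2.imread('pics/scene0.png')
a=cv2.resize(a[100:340,180:480],(800,600)[:2],interpolation=cv2.INTER_CUBIC) if 0 else cv2.resize(a[110:320,180:440],None,fx=3,fy=3,interpolation=cv2.INTER_CUBIC)[:600]
cv2.imwrite('pics/top0c.png',a)
cv2.imwrite('pics/scene0c.png',cv2.resize(b[120:350,200:480],None,fx=2.6,fy=2.6,interpolation=cv2.INTER_CUBIC))
```

```text
(no output)
```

View pics/top0c.png

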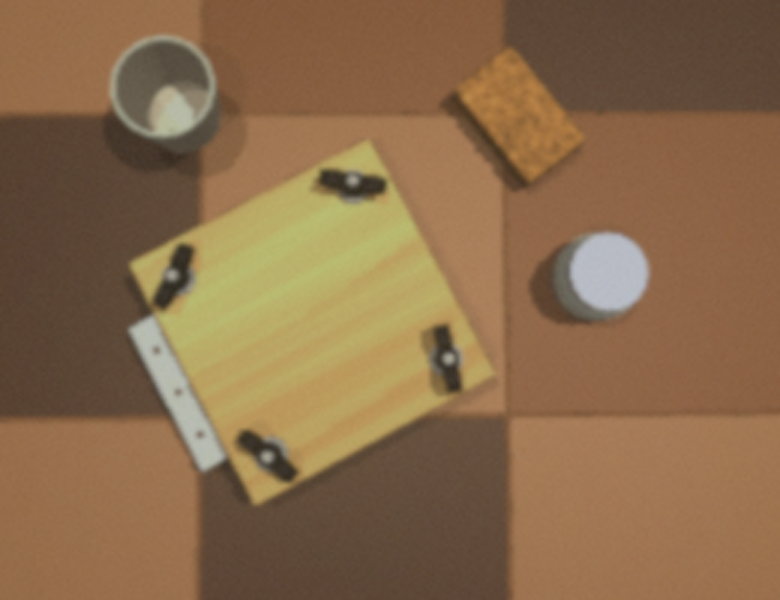

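View pics/scene0c.png

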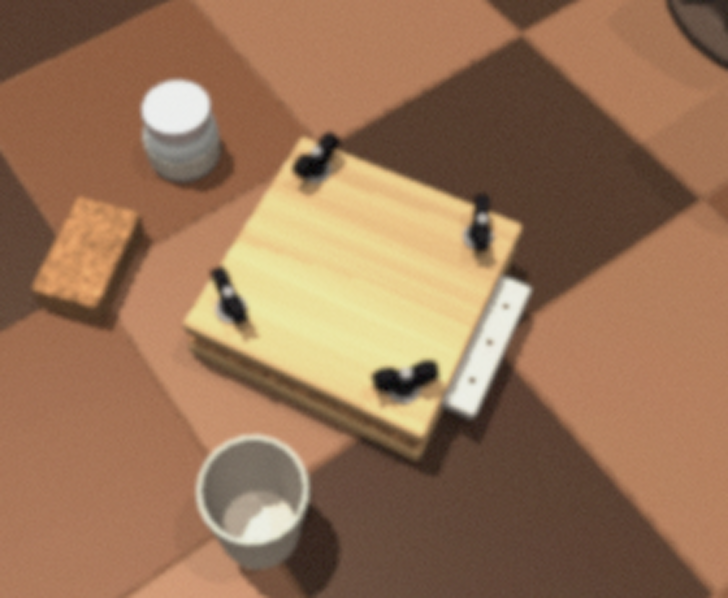

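The top view shows the press yawed about 0.48 rad. In the crop, the bolts are at a (268,456), b (173,275), c (353,180) and d (448,358), the plaque juts out to the lower left, and the cup stands beyond nut b. Next I'll fit the press pose and nut angles in both views.

```bash
cat > h.py <<'E'
import numpy as np,cv2
from station import arm
from scipy.optimize import minimize,least_squares
def proj(n,P):
    c=arm.calibration(n);K=c['intrinsics'];Ti=np.linalg.inv(c['T'])
    p=np.asarray(P)@Ti[:3,:3].T+Ti[:3,3]; s=np.c_[p[:,0]/-p[:,2],-p[:,1]/-p[:,2]]
    s=s*(1+c['k1']*(s**2).sum(1,keepdims=True)); return s*[K[0,0],K[1,1]]+[K[0,2],K[1,2]]
B=np.array([[-72,72],[72,72],[72,-72],[-72,-72]])/1e3
t=np.linspace(0,2*np.pi,24)
parts=[np.vstack([np.c_[s*.0145+.010*np.cos(t),0*t+y,.083+.010*np.sin(t)] for y in(-.0055,.0055)]) for s in(-1,1)]
parts.append(np.vstack([np.c_[.009*np.cos(t),.009*np.sin(t),0*t+z] for z in(.063,.073)]))
parts.append(np.vstack([np.c_[.004*np.cos(t),.004*np.sin(t),0*t+z] for z in(.073,.090)]))
def w(pose,xy): 
    c,s=np.cos(pose[2]),np.sin(pose[2]); return np.asarray(xy)@np.array([[c,s],[-s,c]])+pose[:2]
S=4
def sil(n,xy,th,off,size):
    im=np.zeros((size*S,size*S),np.uint8);c,s=np.cos(th),np.sin(th)
    for p in parts:
        q=np.c_[p[:,0]*c-p[:,1]*s+xy[0],p[:,0]*s+p[:,1]*c+xy[1],p[:,2]]
        h=cv2.convexHull((((proj(n,q)-off+.5)*S-.5)*16).round().astype(np.int32)); cv2.fillConvexPoly(im,h,255,shift=4)
    return cv2.GaussianBlur(im,(0,0),S*.8)[S//2::S,S//2::S]/255.
def fitnut(fr,xy,th0s=np.arange(0,np.pi,np.pi/18),free=.006,size=36):
    D={}
    for n in fr:
        off=(proj(n,[[*xy,.08]])[0]-size/2).round();o=off.astype(int)
        v=fr[n][o[1]:o[1]+size,o[0]:o[0]+size].max(2).astype(float)
        D[n]=(off,np.clip((100-v)/60,0,1))
    def cost(p):
        e=sum(((sil(n,xy+p[1+2*i:3+2*i],p[0],off,size)-d)**2*1).sum() for i,(n,(off,d)) in enumerate(D.items()))
        return e+ (np.abs(p[1:])>free).sum()*50
    k=2*len(D);th=min(th0s,key=lambda a:cost(np.r_[a,np.zeros(k)]))
    r=minimize(cost,np.r_[th,np.zeros(k)],method='Nelder-Mead',options=dict(initial_simplex=np.vstack([np.r_[th,np.zeros(k)]]+[np.r_[th,np.zeros(k)]+d for d in np.diag([.15]+[.003]*k)]),xatol=1e-4,fatol=1e-2,maxiter=600))
    return r.x,r.fun
E
cat > m.py <<'E'
from h import *
fr={n:cv2.imread(f'pics/{n}0.png')[:,:,::-1] for n in('top','scene')}
ob={'top':np.array([[268,456],[173,275],[353,180],[448,358]])/3+[180,110]-.33,'scene':np.array([[482,217],[405,372],[228,290],[317,152]])/2.6+[200,120]-.3}
for ns in(['top'],['scene'],['top','scene']):
    f=lambda p:np.concatenate([(proj(n,np.c_[w(p,B),[.090]*4])-ob[n]).ravel() for n in ns])
    r=least_squares(f,[.5,.08,.47]); print(ns,r.x,np.abs(r.fun).max())
pose=r.x
for k,xy in zip('abcd',w(pose,B)):
    for ns in(['top'],['scene'],['top','scene']):
        x,e=fitnut({n:fr[n] for n in ns},xy); print(k,ns,xy.round(4),'th',round(x[0]%np.pi,3),'press-rel',round((x[0]-pose[2])%np.pi,3),(x[1:]*1e3).round(1),round(e,1))
E
python3 m.py
python3 - <<'E'
from h import *
# back-project points
for n,px,z in(('top',[237,240],.042),('top',[234.5,201],.092)):
    r=least_squares(lambda p:(proj(n,[[*p,z]])-px).ravel(),[.5,.1]);print(n,px,r.x)
E
```

```text
['top'] [0.55285248 0.02821305 0.48671791] 0.4626006041809205
['scene'] [0.55351575 0.02933949 0.48359096] 0.6452450981036293
['top', 'scene'] [0.55315426 0.02874691 0.48517085] 0.8923426849337943
a ['top'] [0.4559 0.0589] th 0.865 press-rel 0.38 [-0.3 -0.2] 65.0
a ['scene'] [0.4559 0.0589] th 0.823 press-rel 0.338 [-1.4 -0.3] 56.8
a ['top', 'scene'] [0.4559 0.0589] th 0.841 press-rel 0.356 [-0.4  0.3 -1.4 -0.2] 122.6
b ['top'] [0.5833 0.126 ] th 2.727 press-rel 2.241 [-0.9 -1.1] 65.6
b ['scene'] [0.5833 0.126 ] th 2.789 press-rel 2.304 [0.2 2.3] 75.6
top [237, 240] [0.50075978 0.13331068]
top [234.5, 201] [0.58309706 0.13048977]Traceback (most recent call last):
  File "m.py", line 10, in <module>
    x,e=fitnut({n:fr[n] for n in ns},xy); print(k,ns,xy.round(4),'th',round(x[0]%np.pi,3),'press-rel',round((x[0]-pose[2])%np.pi,3),(x[1:]*1e3).round(1),round(e,1))
        ~~~~~~^^^^^^^^^^^^^^^^^^^^^^^^^^
  File "h.py", line 31, in fitnut
    k=2*len(D);th=min(th0s,key=lambda a:cost(np.r_[a,np.zeros(k)]))
                  ~~~^^^^^^^^^^^^^^^^^^^^^^^^^^^^^^^^^^^^^^^^^^^^^^
  File "h.py", line 31, in <lambda>
    k=2*len(D);th=min(th0s,key=lambda a:cost(np.r_[a,np.zeros(k)]))
                                        ~~~~^^^^^^^^^^^^^^^^^^^^^^
  File "h.py", line 29, in cost
    e=sum(((sil(n,xy+p[1+2*i:3+2*i],p[0],off,size)-d)**2*1).sum() for i,(n,(off,d)) in enumerate(D.items()))
  File "h.py", line 29, in <genexpr>
    e=sum(((sil(n,xy+p[1+2*i:3+2*i],p[0],off,size)-d)**2*1).sum() for i,(n,(off,d)) in enumerate(D.items()))
            ~~~^^^^^^^^^^^^^^^^^^^^^^^^^^^^^^^^^^^
  File "h.py", line 20, in sil
    h=cv2.convexHull((((proj(n,q)-off+.5)*S-.5)*16).round().astype(np.int32)); cv2.fillConvexPoly(im,h,255,shift=4)
                        ~~~~^^^^^
  File "h.py", line 5, in proj
    c=arm.calibration(n);K=c['intrinsics'];Ti=np.linalg.inv(c['T'])
ValueError: time passes only in moves, steps and waits
```

```bash
sed -i 's/^def proj/C={n:arm.calibration(n) for n in("top","scene")}\ndef proj/; s/c=arm.calibration(n);K/c=C[n];K/; s/(100-v)\/60/(75-v)\/40/' h.py
cat >> m.py <<'E'
vis=[]
for n,c in(('top',(285,215)),('scene',(330,225))):
    im=fr[n][:,:,::-1].copy()
    o=np.array(c)-70;im=cv2.resize(im[o[1]:o[1]+140,o[0]:o[0]+140],None,fx=2.8,fy=2.8,interpolation=cv2.INTER_CUBIC)
    for xy,th in zip(w(pose,B),TH):
        for p in parts[:3]:
            cc,s=np.cos(th),np.sin(th);q=np.c_[p[:,0]*cc-p[:,1]*s+xy[0],p[:,0]*s+p[:,1]*cc+xy[1],p[:,2]]
            h=cv2.convexHull(((proj(n,q)-o+.5)*2.8).round().astype(np.int32));cv2.polylines(im,[h],1,(0,0,255),1)
    vis.append(im)
cv2.imwrite('pics/ov.png',np.hstack(vis))
E
sed -i 's/^pose=r.x/pose=r.x;TH=[]/; s/^vis=/vis=/' m.py; sed -i "s/round(e,1))$/round(e,1))\n    TH.append(x[0])/" m.py; python3 m.py
```

```text
['top'] [0.55285248 0.02821305 0.48671791] 0.4626006041809205
['scene'] [0.55351575 0.02933949 0.48359096] 0.6452450981036293
['top', 'scene'] [0.55315426 0.02874691 0.48517085] 0.8923426849337943
a ['top'] [0.4559 0.0589] th 0.882 press-rel 0.396 [ 0.2 -0.5] 92.7
a ['scene'] [0.4559 0.0589] th 0.784 press-rel 0.299 [-0.7 -0.3] 54.0
a ['top', 'scene'] [0.4559 0.0589] th 0.787 press-rel 0.302 [ 1.3  0.3 -0.2  0.4] 147.7
b ['top'] [0.5833 0.126 ] th 2.766 press-rel 2.281 [-0.  -1.5] 91.2
b ['scene'] [0.5833 0.126 ] th 2.847 press-rel 2.362 [-0.3  2.1] 90.5
b ['top', 'scene'] [0.5833 0.126 ] th 2.804 press-rel 2.319 [-1.2 -1.2  0.7  2.4] 182.0
c ['top'] [ 0.6504 -0.0014] th 1.352 press-rel 0.867 [-2.1  1.6] 92.0
c ['scene'] [ 0.6504 -0.0014] th 1.256 press-rel 0.771 [0.2 1.2] 76.3
c ['top', 'scene'] [ 0.6504 -0.0014] th 1.286 press-rel 0.801 [-1.4  1.7  0.1  1.3] 168.6
d ['top'] [ 0.523  -0.0685] th 0.236 press-rel 2.892 [-1.3  0.8] 93.4
d ['scene'] [ 0.523  -0.0685] th 0.41 press-rel 3.066 [-1.3  1.3] 49.6
d ['top', 'scene'] [ 0.523  -0.0685] th 0.366 press-rel 3.022 [-0.3  0.5 -0.9  1.7] 143.9
```

View pics/ov.png

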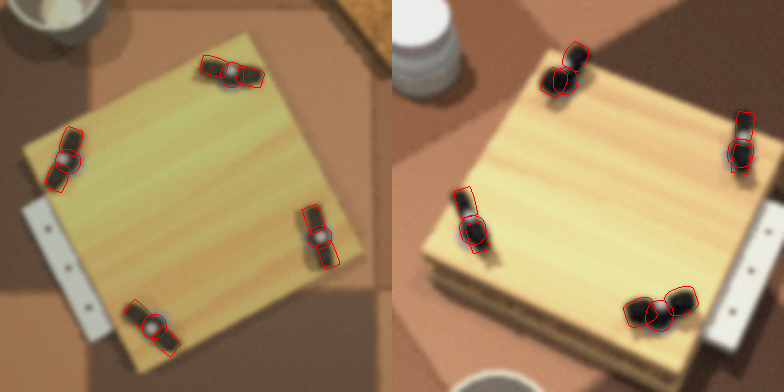

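The overlay (picture 3) fits both views to within about 0.1 rad. I'll start with the plaque push: close the fingers and move to a spot 75 mm outside the left edge.

Request:
{"method": "move_arm", "body": {
  "deltas": [
    [20.4, -31.4, -8, 0, 0, -3.2],
    [20.4, -31.4, -8, 0, 0, -3.2],
    [20.4, -31.4, -8, 0, 0, -3.2],
    [20.4, -31.4, -8, 0, 0, -3.2],
    [20.4, -31.4, -8, 0, 0, -3.2]
  ],
  "claw": 255,
  "squeeze": 20
}}

```text
t: 1.22
eef_pos: [0.2682, 0.4958, 0.3645]
ee_rot: [-3.141, 0.0, -0.529]
force: [1.3, -0.3, 0.1]
width: 0.0596
```

Request:
{"method": "move_arm", "body": {
  "deltas": [
    [20.4, -31.4, -8, 0, 0, -3.2],
    [20.4, -31.4, -8, 0, 0, -3.2],
    [20.4, -31.4, -8, 0, 0, -3.2],
    [20.4, -31.4, -8, 0, 0, -3.2],
    [20.4, -31.4, -8, 0, 0, -3.2]
  ]
}}

```text
t: 1.63
eef_pos: [0.3701, 0.3387, 0.3247]
ee_rot: [-3.141, 0.0, -0.809]
force: [0.7, 0.9, -0.3]
width: 0.0264
```

Request:
{"method": "move_arm", "body": {
  "deltas": [
    [20.4, -31.4, -8, 0, 0, -3.2],
    [20.4, -31.4, -8, 0, 0, -3.2],
    [20.4, -31.4, -8, 0, 0, -3.2],
    [20.4, -31.4, -8, 0, 0, -3.2],
    [20.4, -31.4, -8, 0, 0, -3.2]
  ]
}}

```text
t: 2.05
eef_pos: [0.4723, 0.1818, 0.2848]
ee_rot: [-3.141, 0.0, -1.088]
force: [0.0, 0.4, 0.1]
width: 0.0009
```

Request:
{"method": "move_arm", "body": {
  "deltas": [
    [0, 0, -17, 0, 0, 0],
    [0, 0, -17, 0, 0, 0],
    [0, 0, -17, 0, 0, 0],
    [0, 0, -17, 0, 0, 0],
    [0, 0, 0, 0, 0, 0]
  ]
}}

```text
t: 2.47
eef_pos: [0.4708, 0.1824, 0.214]
ee_rot: [3.137, -0.001, -1.087]
force: [-1.3, 0.2, 0.5]
width: 0.0005
```

Request:
{"method": "move_arm", "body": {
  "deltas": [
    [4.2, -8, 0, 0, 0, 0],
    [4.2, -8, 0, 0, 0, 0],
    [4.2, -8, 0, 0, 0, 0],
    [3.3, -6.2, 0, 0, 0, 0],
    [2.8, -5.3, 0, 0, 0, 0]
  ]
}}

```text
t: 2.88
eef_pos: [0.4909, 0.1471, 0.2174]
ee_rot: [-3.14, 0.0, -1.086]
force: [-1.0, 3.1, 1.4]
width: 0.0003
```

Request:
{"method": "move_arm", "body": {
  "deltas": [
    [0.9, -1.8, 0, 0, 0, 0],
    [0.9, -1.8, 0, 0, 0, 0],
    [0.9, -1.8, 0, 0, 0, 0],
    [0.9, -1.8, 0, 0, 0, 0],
    [0.9, -1.8, 0, 0, 0, 0]
  ]
}}

```text
t: 3.3
eef_pos: [0.4951, 0.1391, 0.217]
ee_rot: [-3.141, 0.0, -1.085]
force: [-1.1, 2.8, 2.7]
width: 0.0005
```

Request:
{"method": "move_arm", "body": {
  "deltas": [
    [0.9, -1.8, -1, 0, 0, 0],
    [0.9, -1.8, -1, 0, 0, 0],
    [0.7, -1.3, -1, 0, 0, 0],
    [0.5, -0.9, 0, 0, 0, 0],
    [0.5, -0.9, 0, 0, 0, 0]
  ]
}}

```text
t: 3.72
eef_pos: [0.4982, 0.132, 0.2133]
ee_rot: [3.141, 0.0, -1.086]
force: [-0.6, 2.3, -0.5]
width: 0.0004
```

Request:
{"method": "move_arm", "body": {
  "deltas": [
    [0.3, -0.5, 0, 0, 0, 0],
    [0.3, -0.5, 0, 0, 0, 0],
    [0.3, -0.5, 0, 0, 0, 0],
    [0.3, -0.5, 0, 0, 0, 0],
    [0.0, 0.0, 0, 0, 0, 0]
  ]
}}

```text
t: 4.13
eef_pos: [0.4993, 0.13, 0.2134]
ee_rot: [3.141, -0.0, -1.086]
force: [-0.7, 2.4, -0.5]
width: 0.0003
```

Request:
{"method": "move_arm", "body": {
  "deltas": [
    [0.3, -0.5, 0, 0, 0, 0],
    [0.3, -0.5, 0, 0, 0, 0],
    [0.3, -0.5, 0, 0, 0, 0],
    [0.2, -0.4, 0, 0, 0, 0],
    [0.0, 0.0, 0, 0, 0, 0]
  ]
}}

```text
t: 4.55
eef_pos: [0.5004, 0.128, 0.2136]
ee_rot: [3.141, -0.0, -1.086]
force: [-1.3, 1.5, -0.7]
width: 0.0006
```

Request:
{"method": "move_arm", "body": {
  "deltas": [
    [0.2, -0.4, 0, 0, 0, 0],
    [0.2, -0.4, 0, 0, 0, 0],
    [0.2, -0.4, 0, 0, 0, 0],
    [0, 0, 0, 0, 0, 0],
    [0.0, 0.0, 0, 0, 0, 0]
  ]
}}

```text
t: 4.97
eef_pos: [0.5009, 0.127, 0.2136]
ee_rot: [3.141, 0.0, -1.086]
force: [-3.8, 2.7, -0.3]
width: 0.0008
```

Request:
{"method": "move_arm", "body": {
  "deltas": [
    [0.2, -0.4, 0, 0, 0, 0],
    [0.2, -0.4, 0, 0, 0, 0],
    [0.0, 0.0, 0, 0, 0, 0],
    [0, 0, 0, 0, 0, 0],
    [0.0, 0.0, 0, 0, 0, 0]
  ]
}}

```text
t: 5.38
eef_pos: [0.501, 0.1268, 0.2136]
ee_rot: [3.141, 0.001, -1.086]
force: [-8.5, 8.6, 0.9]
width: 0.0008
```

Request:
{"method": "move_arm", "body": {
  "deltas": [
    [0.2, -0.4, 0, 0, 0, 0],
    [0.2, -0.4, 0, 0, 0, 0],
    [0.0, 0.0, 0, 0, 0, 0],
    [0, 0, 0, 0, 0, 0],
    [0.0, 0.0, 0, 0, 0, 0]
  ]
}}

```text
t: 5.8
eef_pos: [0.5011, 0.1266, 0.2136]
ee_rot: [-3.142, 0.002, -1.086]
force: [-11.6, 13.7, 3.4]
width: 0.0003
```

The finger has met the board edge: it stopped moving while the force rose to about 15 N. I'll retreat and go to nut a.

Request:
{"method": "move_arm", "body": {
  "deltas": [
    [-4.7, 8.8, 0, 0, 0, 0],
    [-4.7, 8.8, 0, 0, 0, 0],
    [-4.7, 8.8, 0, 0, 0, 0],
    [-2, 4, 25, 0, 0, 0],
    [0, 0, 30, 0, 0, 0]
  ],
  "claw": 130,
  "squeeze": 40
}}

```text
t: 6.22
eef_pos: [0.4848, 0.1565, 0.2676]
ee_rot: [3.137, -0.001, -1.085]
force: [0.8, 1.0, 0.6]
width: 0.0285
```

Request:
{"method": "move_arm", "body": {
  "deltas": [
    [-2.5, -8.2, 8, 0, 0, -6],
    [-2.5, -8.2, 8, 0, 0, -6],
    [-2.5, -8.2, 8, 0, 0, -6],
    [-2.5, -8.2, 4, 0, 0, -6],
    [-2.5, -8.2, 3, 0, 0, -6]
  ]
}}

```text
t: 6.63
eef_pos: [0.4733, 0.115, 0.3006]
ee_rot: [-3.14, 0.001, -1.614]
force: [0.1, -0.1, -0.4]
width: 0.0428
```

Request:
{"method": "move_arm", "body": {
  "deltas": [
    [-2.5, -8.2, 0, 0, 0, -6],
    [-2.5, -8.2, 0, 0, 0, -6],
    [-2.5, -8.2, 0, 0, 0, -6],
    [-2.5, -8.2, 0, 0, 0, -6],
    [-2.5, -8.2, 0, 0, 0, -6]
  ]
}}

```text
t: 7.05
eef_pos: [0.4608, 0.0739, 0.2999]
ee_rot: [-3.141, 0.0, -2.138]
force: [-0.5, -0.5, 0.9]
width: 0.0429
```

Request:
{"method": "move_arm", "body": {
  "deltas": [
    [-2.5, -8.2, 0, 0, 0, -6],
    [-2.5, -8.2, 0, 0, 0, -6],
    [0, 0, 0, 0, 0, 0],
    [0, 0, 0, 0, 0, 0],
    [0, 0, 0, 0, 0, 0]
  ]
}}

```text
t: 7.47
eef_pos: [0.4561, 0.0579, 0.2999]
ee_rot: [-3.141, 0.001, -2.339]
force: [-0.0, -0.2, -0.5]
width: 0.043
```

Run:
```python
from h import *
s=arm.get_state();print(s['t'],s['eef_pos'],s['ee_rot'],s['q'],s['width'],s['moment'])
f={n:arm.grab_frame(n)[:,:,::-1] for n in('top','scene')}
for n in f: cv2.imwrite(f'pics/{n}1.png',f[n])
cv2.imwrite('pics/c1.png',np.hstack([cv2.resize(f['top'][145:285,215:355],None,fx=2.8,fy=2.8),cv2.resize(f['scene'][155:295,260:400],None,fx=2.8,fy=2.8)]))
```

```text
7.4667 [0.45609537 0.05791827 0.29985362] [-3.14115896e+00  5.30941065e-04 -2.33858386e+00] [ 5.56786114e-01  1.03323624e-01 -5.93278828e-01  3.79843435e-04
 -8.73573273e-01 -1.32481757e+00] 0.042952488276911144 [ 0.15916933 -0.12042297 -0.00459835]
```

View pics/c1.png

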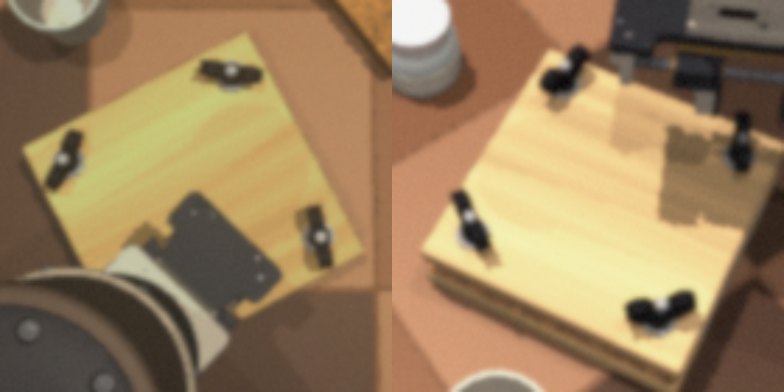

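The plaque now looks flush: no white shows outside the boards in the scene view. Now I'll descend onto nut a, grip it and turn it.

Request:
{"method": "move_arm", "body": {
  "deltas": [
    [-0.8, 1, -14, 0, 0, 0],
    [0, 0, -14, 0, 0, 0],
    [0, 0, -12, 0, 0, 0],
    [0, 0, -6, 0, 0, 0],
    [0, 0, 0, 0, 0, 0]
  ]
}}

```text
t: 7.98
eef_pos: [0.4548, 0.0585, 0.2525]
ee_rot: [3.141, -0.002, -2.341]
force: [-0.2, 0.1, 0.0]
width: 0.0429
```

Request:
{"method": "move_arm", "body": {
  "deltas": [
    [0, 0, 0, 0, 0, 0],
    [0, 0, 0, 0, 0, 0],
    [0, 0, 0, 0, 0, 0],
    [0, 0, 0, 0, 0, 0],
    [0, 0, 0, 0, 0, 0]
  ],
  "claw": 255
}}

```text
t: 8.4
eef_pos: [0.4552, 0.0585, 0.2541]
ee_rot: [-3.141, 0.001, -2.342]
force: [-0.6, -0.9, -0.3]
width: 0.0151
```

```bash
cat > s.py <<'E'
from station import arm
s=arm.get_state();print(s['t'],s['eef_pos'].round(4),s['ee_rot'].round(4),s['q'].round(3),s['width'],s['force'].round(1),s['moment'].round(3))
E
python3 s.py
```

```text
8.4 [0.4552 0.0585 0.2541] [-3.1413e+00  9.0000e-04 -2.3421e+00] [ 0.559  0.166 -0.651  0.    -0.753 -1.33 ] 0.015136135140181708 [-0.6 -0.9 -0.3] [ 0.062 -0.121 -0.007]
```

Request:
{"method": "move_arm", "body": {
  "deltas": [
    [0, 0, 0, 0, 0, 0],
    [0, 0, 0, 0, 0, 0],
    [0, 0, 0, 0, 0, 0],
    [0, 0, 0, 0, 0, 0],
    [0, 0, 0, 0, 0, 0]
  ]
}}

```text
t: 8.82
eef_pos: [0.4553, 0.0584, 0.254]
ee_rot: [-3.141, 0.001, -2.342]
force: [1.5, -3.3, 6.1]
width: 0.0106
```

```bash
python3 s.py
```

```text
8.8167 [0.4553 0.0584 0.254 ] [-3.1411e+00  5.0000e-04 -2.3419e+00] [ 5.59e-01  1.67e-01 -6.51e-01  1.00e-03 -7.53e-01 -1.33e+00] 0.010552866328734995 [ 1.5 -3.3  6.1] [-0.91  -0.438  0.055]
```

Request:
{"method": "move_arm", "body": {
  "deltas": [
    [0, 0, 0, 0, 0, -5],
    [0, 0, 0, 0, 0, -5],
    [0, 0, 0, 0, 0, -5],
    [0, 0, 0, 0, 0, -5],
    [0, 0, 0, 0, 0, -5]
  ]
}}

```text
t: 9.23
eef_pos: [0.4552, 0.0587, 0.254]
ee_rot: [3.141, 0.001, -2.783]
force: [-2.0, -0.2, 6.7]
width: 0.0105
```

Request:
{"method": "move_arm", "body": {
  "deltas": [
    [0, 0, 0, 0, 0, -5],
    [0, 0, 0, 0, 0, -4],
    [0, 0, 0, 0, 0, -3.5],
    [0, 0, 0, 0, 0, -1.5],
    [0, 0, 0, 0, 0, 0]
  ]
}}

```text
t: 9.65
eef_pos: [0.4551, 0.0589, 0.254]
ee_rot: [3.141, 0.001, -3.024]
force: [-1.4, 2.3, 7.1]
width: 0.0104
```

```bash
python3 s.py
```

```text
9.65 [0.4551 0.0589 0.254 ] [ 3.1408e+00  6.0000e-04 -3.0245e+00] [ 5.600e-01  1.660e-01 -6.510e-01 -1.000e-03 -7.530e-01 -2.013e+00] 0.010442792596996866 [-1.4  2.3  7.1] [0.719 0.624 0.061]
```

Request:
{"method": "move_arm", "body": {
  "deltas": [
    [0, 0, 0, 0, 0, -2],
    [0, 0, 0, 0, 0, -2],
    [0, 0, 0, 0, 0, 0],
    [0, 0, 0, 0, 0, 0],
    [0, 0, 0, 0, 0, 0]
  ]
}}

```text
t: 10.07
eef_pos: [0.4551, 0.0589, 0.254]
ee_rot: [3.141, 0.001, -3.093]
force: [-1.9, 1.2, 7.0]
width: 0.0102
```

Request:
{"method": "move_arm", "body": {
  "deltas": [
    [0, 0, 0, 0, 0, 0],
    [0, 0, 0, 0, 0, 0],
    [0, 0, 0, 0, 0, 0],
    [0, 0, 15, 0, 0, 0],
    [0, 0, 31, 0, 0, 0]
  ],
  "claw": 130
}}

```text
t: 10.48
eef_pos: [0.4537, 0.0579, 0.2969]
ee_rot: [-3.139, -0.007, -3.094]
force: [0.2, -0.4, 0.2]
width: 0.0383
```

```bash
python3 s.py
```

```text
10.4833 [0.4537 0.0579 0.2969] [-3.1388 -0.0072 -3.0936] [ 5.590e-01  1.060e-01 -5.980e-01 -1.000e-03 -8.750e-01 -2.081e+00] 0.03827458539479516 [ 0.2 -0.4  0.2] [ 0.076 -0.262  0.02 ]
```

Request:
{"method": "move_arm", "body": {
  "deltas": [
    [19.5, -5.9, 0, 0, 0, 6.9],
    [19.5, -5.9, 0, 0, 0, 6.9],
    [19.5, -5.9, 0, 0, 0, 6.9],
    [19.5, -5.9, 0, 0, 0, 6.9],
    [19.5, -5.9, 0, 0, 0, 6.9]
  ]
}}

```text
t: 10.9
eef_pos: [0.5533, 0.0285, 0.2993]
ee_rot: [3.141, -0.0, -2.485]
force: [0.2, -0.1, 0.3]
width: 0.0428
```

Request:
{"method": "move_arm", "body": {
  "deltas": [
    [19.5, -5.9, 0, 0, 0, 6.9],
    [19.5, -5.9, 0, 0, 0, 6.9],
    [19.5, -5.9, 0, 0, 0, 6.9],
    [19.5, -5.9, 0, 0, 0, 6.9],
    [19.5, -5.9, 0, 0, 0, 6.9]
  ]
}}

```text
t: 11.32
eef_pos: [0.6508, -0.001, 0.2989]
ee_rot: [3.14, -0.0, -1.883]
force: [0.1, 0.2, 0.2]
width: 0.0426
```

Run:
```python
exec(open('s.py').read())
from h import *
f={n:arm.grab_frame(n)[:,:,::-1] for n in('top','scene')}
for n in f: cv2.imwrite(f'pics/{n}2.png',f[n])
cv2.imwrite('pics/c2.png',np.hstack([cv2.resize(f['top'][145:285,215:355],None,fx=2.8,fy=2.8),cv2.resize(f['scene'][155:295,260:400],None,fx=2.8,fy=2.8)]))
pose=np.array([.55315,.02875,.48517])
print(fitnut({'top':f['top']},w(pose,B)[0]))
```

```text
11.3167 [ 0.6508 -0.001   0.2989] [ 3.1405e+00 -5.0000e-04 -1.8827e+00] [ 0.298  0.4   -0.18  -0.    -0.992 -0.609] 0.04257109244744675 [0.1 0.2 0.2] [ 0.153 -0.086  0.003]
(array([-0.07179775,  0.00117183, -0.00098637]), np.float64(104.87499255094194))
```

View pics/c2.png

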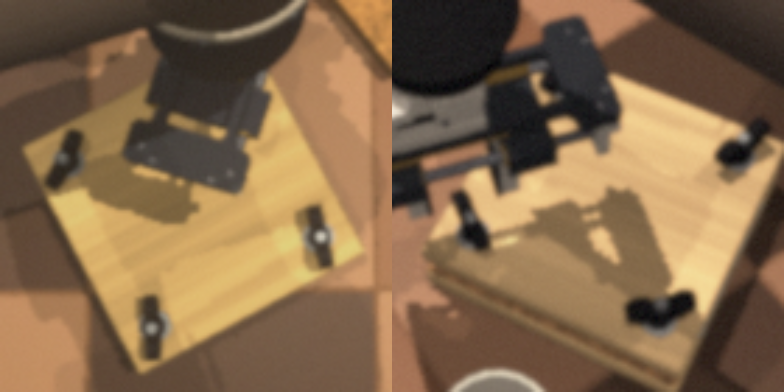

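Picture 5 shows nut a turned about 45°, with its wings now vertical at (152,327). Nut c is next.

Request:
{"method": "move_arm", "body": {
  "deltas": [
    [-0.5, 0.5, -14, 0, 0, 0],
    [0, 0, -14, 0, 0, 0],
    [0, 0, -12, 0, 0, 0],
    [0, 0, -5, 0, 0, 0],
    [0, 0, 0, 0, 0, 0]
  ]
}}

```text
t: 11.83
eef_pos: [0.6488, -0.0, 0.2529]
ee_rot: [3.139, -0.002, -1.889]
force: [0.2, -0.3, -0.1]
width: 0.0431
```

Request:
{"method": "move_arm", "body": {
  "deltas": [
    [0, 0, 0, 0, 0, 0],
    [0, 0, 0, 0, 0, 0],
    [0, 0, 0, 0, 0, 0],
    [0, 0, 0, 0, 0, 0],
    [0, 0, 0, 0, 0, 0]
  ],
  "claw": 255
}}

```text
t: 12.25
eef_pos: [0.6498, 0.0, 0.2553]
ee_rot: [-3.141, 0.001, -1.888]
force: [5.8, -2.7, -0.3]
width: 0.0151
```

Request:
{"method": "move_arm", "body": {
  "deltas": [
    [0, 0, 0, 0, 0, 0],
    [0, 0, 0, 0, 0, 0],
    [0, 0, 0, 0, 0, 0],
    [0, 0, 0, 0, 0, 0],
    [0, 0, 0, 0, 0, 0]
  ]
}}

```text
t: 12.67
eef_pos: [0.6505, -0.0001, 0.2555]
ee_rot: [-3.139, 0.001, -1.888]
force: [5.2, -0.6, 0.3]
width: 0.0104
```

```bash
python3 s.py
```

```text
12.6667 [ 6.505e-01 -1.000e-04  2.555e-01] [-3.1390e+00  9.0000e-04 -1.8881e+00] [ 0.299  0.442 -0.227  0.001 -0.9   -0.617] 0.010379275884235371 [ 5.2 -0.6  0.3] [-0.768 -1.892  0.068]
```

Request:
{"method": "move_arm", "body": {
  "deltas": [
    [0, 0, 0, 0, 0, -5],
    [0, 0, 0, 0, 0, -5],
    [0, 0, 0, 0, 0, -5],
    [0, 0, 0, 0, 0, -5],
    [0, 0, 0, 0, 0, -5]
  ]
}}

```text
t: 13.08
eef_pos: [0.6506, -0.0002, 0.2555]
ee_rot: [-3.139, 0.002, -2.329]
force: [4.9, -2.9, 0.6]
width: 0.0105
```

Request:
{"method": "move_arm", "body": {
  "deltas": [
    [0, 0, 0, 0, 0, -5],
    [0, 0, 0, 0, 0, -5],
    [0, 0, 0, 0, 0, -5],
    [0, 0, 0, 0, 0, -3],
    [0, 0, 0, 0, 0, 0]
  ]
}}

```text
t: 13.5
eef_pos: [0.6507, -0.0004, 0.2555]
ee_rot: [-3.14, 0.002, -2.642]
force: [5.3, -3.8, 0.1]
width: 0.0104
```

Request:
{"method": "move_arm", "body": {
  "deltas": [
    [0, 0, 0, 0, 0, 0],
    [0, 0, 0, 0, 0, 0],
    [0, 0, 0, 0, 0, 0],
    [0, 0, 15, 0, 0, 0],
    [0, 0, 30, 0, 0, 0]
  ],
  "claw": 130
}}

```text
t: 13.92
eef_pos: [0.6478, -0.0001, 0.2959]
ee_rot: [3.138, -0.008, -2.64]
force: [-1.0, 0.2, 0.7]
width: 0.0377
```

```bash
python3 s.py
```

```text
13.9167 [ 6.478e-01 -1.000e-04  2.959e-01] [ 3.1384 -0.0079 -2.6396] [ 0.3    0.401 -0.186 -0.002 -0.993 -1.368] 0.037713167260396 [-1.   0.2  0.7] [ 0.086 -0.228  0.016]
```

Request:
{"method": "move_arm", "body": {
  "deltas": [
    [-3.35, 6.33, 0, 0, 0, 6.42],
    [-3.35, 6.33, 0, 0, 0, 6.42],
    [-3.35, 6.33, 0, 0, 0, 6.42],
    [-3.35, 6.33, 0, 0, 0, 6.42],
    [-3.35, 6.33, 0, 0, 0, 6.42]
  ]
}}

```text
t: 14.33
eef_pos: [0.6321, 0.032, 0.2994]
ee_rot: [3.141, -0.0, -2.073]
force: [0.4, 0.5, -0.5]
width: 0.0429
```

Request:
{"method": "move_arm", "body": {
  "deltas": [
    [-3.35, 6.33, 0, 0, 0, 6.42],
    [-3.35, 6.33, 0, 0, 0, 6.42],
    [-3.35, 6.33, 0, 0, 0, 6.42],
    [-3.35, 6.33, 0, 0, 0, 6.42],
    [-3.35, 6.33, 0, 0, 0, 6.42]
  ]
}}

```text
t: 14.75
eef_pos: [0.6154, 0.0637, 0.2993]
ee_rot: [3.14, 0.0, -1.513]
force: [0.0, 0.5, 0.6]
width: 0.0431
```

Request:
{"method": "move_arm", "body": {
  "deltas": [
    [-3.35, 6.33, 0, 0, 0, 6.42],
    [-3.35, 6.33, 0, 0, 0, 6.42],
    [-3.35, 6.33, 0, 0, 0, 6.42],
    [-3.35, 6.33, 0, 0, 0, 6.42],
    [-3.35, 6.33, 0, 0, 0, 6.42]
  ]
}}

```text
t: 15.17
eef_pos: [0.5987, 0.0953, 0.2994]
ee_rot: [3.141, 0.001, -0.953]
force: [0.0, 0.6, -0.7]
width: 0.0428
```

Request:
{"method": "move_arm", "body": {
  "deltas": [
    [-3.35, 6.33, 0, 0, 0, 6.42],
    [-3.35, 6.33, 0, 0, 0, 6.42],
    [-3.35, 6.33, 0, 0, 0, 6.42],
    [-3.35, 6.33, 0, 0, 0, 6.42],
    [-3.35, 6.33, 0, 0, 0, 6.42]
  ]
}}

```text
t: 15.58
eef_pos: [0.5819, 0.1269, 0.2994]
ee_rot: [3.141, 0.001, -0.392]
force: [0.7, -0.8, -0.1]
width: 0.0425
```

Request:
{"method": "move_arm", "body": {
  "deltas": [
    [0, 0, 0, 0, 0, 0],
    [0, 0, 0, 0, 0, 0],
    [0, 0, 0, 0, 0, 0],
    [0, 0, 0, 0, 0, 0],
    [0, 0, 0, 0, 0, 0]
  ]
}}

```text
t: 16.0
eef_pos: [0.5827, 0.1262, 0.2996]
ee_rot: [3.141, 0.0, -0.4]
force: [-0.7, -0.6, 0.3]
width: 0.043
```

Run:
```python
exec(open('s.py').read())
from h import *
f={n:arm.grab_frame(n)[:,:,::-1] for n in('top','scene')}
for n in f: cv2.imwrite(f'pics/{n}3.png',f[n])
pose=np.array([.55315,.02875,.48517])
for i,ns in((2,['top']),(2,['top','scene']),(0,['scene'])): print(i,fitnut({n:f[n] for n in ns},w(pose,B)[i]))
```

```text
16.0 [0.5827 0.1262 0.2996] [ 3.1414e+00  1.0000e-04 -4.0000e-01] [ 0.541  0.318 -0.305 -0.    -0.948  0.63 ] 0.04304721208587031 [-0.7 -0.6  0.3] [0.107 0.053 0.033]
2 (array([3.15241938e-01, 2.55564538e-04, 8.80520112e-04]), np.float64(99.40461745482506))
2 (array([ 6.78635166e-01, -4.72633233e-04,  1.63337425e-03, -8.62576071e-04,
        1.10512496e-03]), np.float64(178.72931564782778))
0 (array([ 2.24351495,  0.00465856, -0.00408056]), np.float64(796.1851665224913))
```

Request:
{"method": "move_arm", "body": {
  "deltas": [
    [0, 0, -14, 0, 0, 0],
    [0, 0, -14, 0, 0, 0],
    [0, 0, -12, 0, 0, 0],
    [0, 0, -5, 0, 0, 0],
    [0, 0, 0, 0, 0, 0]
  ]
}}

```text
t: 16.52
eef_pos: [0.5822, 0.1262, 0.2534]
ee_rot: [3.14, 0.002, -0.399]
force: [-0.7, 0.6, 0.1]
width: 0.0431
```

Request:
{"method": "move_arm", "body": {
  "deltas": [
    [0, 0, 0, 0, 0, 0],
    [0, 0, 0, 0, 0, 0],
    [0, 0, 0, 0, 0, 0],
    [0, 0, 0, 0, 0, 0],
    [0, 0, 0, 0, 0, 0]
  ],
  "claw": 255
}}

```text
t: 16.93
eef_pos: [0.5827, 0.1266, 0.2552]
ee_rot: [-3.141, -0.001, -0.398]
force: [-0.5, 0.2, -0.3]
width: 0.0153
```

Request:
{"method": "move_arm", "body": {
  "deltas": [
    [0, 0, 0, 0, 0, 0],
    [0, 0, 0, 0, 0, 0],
    [0, 0, 0, 0, 0, 0],
    [0, 0, 0, 0, 0, 0],
    [0, 0, 0, 0, 0, 0]
  ]
}}

```text
t: 17.35
eef_pos: [0.5827, 0.1267, 0.2551]
ee_rot: [-3.141, -0.0, -0.398]
force: [-1.3, 1.9, 3.9]
width: 0.0106
```

```bash
python3 s.py
```

```text
17.35 [0.5827 0.1267 0.2551] [-3.1411e+00 -5.0000e-04 -3.9780e-01] [ 0.542  0.367 -0.352  0.    -0.851  0.631] 0.010629947001741375 [-1.3  1.9  3.9] [ 0.439  0.461 -0.147]
```

Request:
{"method": "move_arm", "body": {
  "deltas": [
    [0, 0, 0, 0, 0, -5],
    [0, 0, 0, 0, 0, -5],
    [0, 0, 0, 0, 0, -5],
    [0, 0, 0, 0, 0, -5],
    [0, 0, 0, 0, 0, -5]
  ]
}}

```text
t: 17.77
eef_pos: [0.5828, 0.1269, 0.2551]
ee_rot: [-3.14, -0.0, -0.838]
force: [-1.1, 1.8, 4.1]
width: 0.0104
```

Request:
{"method": "move_arm", "body": {
  "deltas": [
    [0, 0, 0, 0, 0, -5],
    [0, 0, 0, 0, 0, -5],
    [0, 0, 0, 0, 0, -5],
    [0, 0, 0, 0, 0, -5],
    [0, 0, 0, 0, 0, -1]
  ]
}}

```text
t: 18.18
eef_pos: [0.583, 0.127, 0.2551]
ee_rot: [-3.14, 0.0, -1.204]
force: [0.5, 2.4, 3.5]
width: 0.0104
```

```bash
python3 s.py
```

```text
18.1833 [0.583  0.127  0.2551] [-3.1400e+00  2.0000e-04 -1.2041e+00] [ 0.542  0.367 -0.352  0.    -0.85  -0.175] 0.010419863231086745 [0.5 2.4 3.5] [ 1.139 -0.013  0.168]
```

Request:
{"method": "move_arm", "body": {
  "deltas": [
    [0, 0, 0, 0, 0, 0],
    [0, 0, 0, 0, 0, 0],
    [0, 0, 0, 0, 0, 0],
    [0, 0, 15, 0, 0, 0],
    [0, 0, 30, 0, 0, 0]
  ],
  "claw": 130
}}

```text
t: 18.6
eef_pos: [0.5811, 0.1258, 0.2961]
ee_rot: [3.133, -0.0, -1.2]
force: [-0.0, 0.3, -0.1]
width: 0.038
```

Request:
{"method": "move_arm", "body": {
  "deltas": [
    [-5.04, -16.2, 0, 0, 0, 6.75],
    [-5.04, -16.2, 0, 0, 0, 6.75],
    [-5.04, -16.2, 0, 0, 0, 6.75],
    [-5.04, -16.2, 0, 0, 0, 6.75],
    [-5.04, -16.2, 0, 0, 0, 6.75]
  ]
}}

```text
t: 19.02
eef_pos: [0.5568, 0.0446, 0.2993]
ee_rot: [3.141, 0.001, -0.604]
force: [0.5, 0.1, -0.3]
width: 0.0431
```

Request:
{"method": "move_arm", "body": {
  "deltas": [
    [-5.04, -16.2, 0, 0, 0, 6.75],
    [-5.04, -16.2, 0, 0, 0, 6.75],
    [-5.04, -16.2, 0, 0, 0, 6.75],
    [-5.04, -16.2, 0, 0, 0, 6.75],
    [-5.04, -16.2, 0, 0, 0, 6.75]
  ]
}}

```text
t: 19.43
eef_pos: [0.5315, -0.0364, 0.2993]
ee_rot: [3.141, 0.001, -0.016]
force: [0.1, -0.7, 0.0]
width: 0.0436
```

Request:
{"method": "move_arm", "body": {
  "deltas": [
    [-5.04, -16.2, 0, 0, 0, 6.75],
    [-5.04, -16.2, 0, 0, 0, 6.75],
    [0, 0, 0, 0, 0, 0],
    [0, 0, 0, 0, 0, 0],
    [0, 0, 0, 0, 0, 0]
  ]
}}

```text
t: 19.85
eef_pos: [0.5221, -0.0678, 0.2996]
ee_rot: [3.142, 0.0, 0.21]
force: [0.2, -0.1, 0.8]
width: 0.0428
```

Request:
{"method": "move_arm", "body": {
  "deltas": [
    [0, 0, -14, 0, 0, 0],
    [0, 0, -14, 0, 0, 0],
    [0, 0, -12, 0, 0, 0],
    [0, 0, -5, 0, 0, 0],
    [0, 0, 0, 0, 0, 0]
  ]
}}

```text
t: 20.27
eef_pos: [0.5219, -0.0673, 0.2534]
ee_rot: [-3.142, 0.003, 0.213]
force: [-0.7, 1.0, 0.1]
width: 0.0431
```

Request:
{"method": "move_arm", "body": {
  "deltas": [
    [0, 0, 0, 0, 0, 0],
    [0, 0, 0, 0, 0, 0],
    [0, 0, 0, 0, 0, 0],
    [0, 0, 0, 0, 0, 0],
    [0, 0, 0, 0, 0, 0]
  ],
  "claw": 255
}}

```text
t: 20.68
eef_pos: [0.5222, -0.0678, 0.2551]
ee_rot: [3.142, -0.001, 0.213]
force: [-0.8, -0.1, 0.4]
width: 0.0151
```

Request:
{"method": "move_arm", "body": {
  "deltas": [
    [0, 0, 0, 0, 0, 0],
    [0, 0, 0, 0, 0, 0],
    [0, 0, 0, 0, 0, 0],
    [0, 0, 0, 0, 0, 0],
    [0, 0, 0, 0, 0, 0]
  ]
}}

```text
t: 21.1
eef_pos: [0.5223, -0.0682, 0.2551]
ee_rot: [3.141, -0.0, 0.213]
force: [0.7, -4.5, 3.9]
width: 0.0105
```

```bash
python3 s.py
```

```text
21.1 [ 0.5223 -0.0682  0.2551] [ 3.1409e+00 -4.0000e-04  2.1310e-01] [ 2.43e-01  2.67e-01 -5.07e-01  1.00e-03 -7.96e-01  1.54e+00] 0.010483073289421925 [ 0.7 -4.5  3.9] [-2.03  -0.282  0.024]
```

Request:
{"method": "move_arm", "body": {
  "deltas": [
    [0, 0, 0, 0, 0, -5],
    [0, 0, 0, 0, 0, -5],
    [0, 0, 0, 0, 0, -5],
    [0, 0, 0, 0, 0, -5],
    [0, 0, 0, 0, 0, -5]
  ]
}}

```text
t: 21.52
eef_pos: [0.5223, -0.0679, 0.2551]
ee_rot: [-3.141, -0.001, -0.227]
force: [-0.8, -2.3, 3.1]
width: 0.0106
```

Request:
{"method": "move_arm", "body": {
  "deltas": [
    [0, 0, 0, 0, 0, -5],
    [0, 0, 0, 0, 0, -5],
    [0, 0, 0, 0, 0, -5],
    [0, 0, 0, 0, 0, -4],
    [0, 0, 0, 0, 0, 0]
  ]
}}

```text
t: 21.93
eef_pos: [0.5224, -0.0676, 0.2551]
ee_rot: [-3.141, -0.001, -0.558]
force: [-0.8, -0.1, 4.7]
width: 0.0107
```

```bash
python3 s.py
```

```text
21.9333 [ 0.5224 -0.0676  0.2551] [-3.1407e+00 -7.0000e-04 -5.5800e-01] [ 0.244  0.267 -0.507 -0.    -0.796  0.769] 0.010712791479818585 [-0.8 -0.1  4.7] [ 0.018 -0.033 -0.019]
```

Request:
{"method": "move_arm", "body": {
  "deltas": [
    [0, 0, 0, 0, 0, 0],
    [0, 0, 0, 0, 0, 0],
    [0, 0, 0, 0, 0, 0],
    [0, 0, 15, 0, 0, 0],
    [0, 0, 30, 0, 0, 0]
  ],
  "claw": 130
}}

```text
t: 22.35
eef_pos: [0.5206, -0.0679, 0.2966]
ee_rot: [3.137, 0.006, -0.555]
force: [1.0, 0.2, 0.4]
width: 0.0381
```

Request:
{"method": "move_arm", "body": {
  "deltas": [
    [-13.3, 25.3, 0, 0, 0, 6.5],
    [-13.3, 25.3, 0, 0, 0, 6.5],
    [-13.3, 25.3, 0, 0, 0, 6.5],
    [-13.3, 25.3, 0, 0, 0, 6.5],
    [-13.3, 25.3, 0, 0, 0, 6.5]
  ]
}}

```text
t: 22.77
eef_pos: [0.4546, 0.0595, 0.2995]
ee_rot: [-3.142, 0.0, 0.018]
force: [-0.3, 0.1, 0.6]
width: 0.0432
```

Request:
{"method": "move_arm", "body": {
  "deltas": [
    [0, 0, 0, 0, 0, 0],
    [0, 0, 0, 0, 0, 0],
    [0, 0, 0, 0, 0, 0],
    [0, 0, 0, 0, 0, 0],
    [0, 0, 0, 0, 0, 0]
  ]
}}

```text
t: 23.18
eef_pos: [0.4559, 0.058, 0.2994]
ee_rot: [3.141, 0.001, 0.01]
force: [-0.6, 0.2, 0.3]
width: 0.0428
```

Run:
```python
exec(open('s.py').read())
from h import *
f={n:arm.grab_frame(n)[:,:,::-1] for n in('top','scene')}
for n in f: cv2.imwrite(f'pics/{n}4.png',f[n])
cv2.imwrite('pics/c4.png',np.hstack([cv2.resize(f['top'][145:285,215:355],None,fx=2.8,fy=2.8),cv2.resize(f['scene'][155:295,260:400],None,fx=2.8,fy=2.8)]))
```

```text
23.1833 [0.4559 0.058  0.2994] [3.1413e+00 5.0000e-04 1.0500e-02] [ 0.557  0.104 -0.594 -0.    -0.874  1.024] 0.04279332593465982 [-0.6  0.2  0.3] [-0.029  0.023 -0.003]
```

View pics/c4.png

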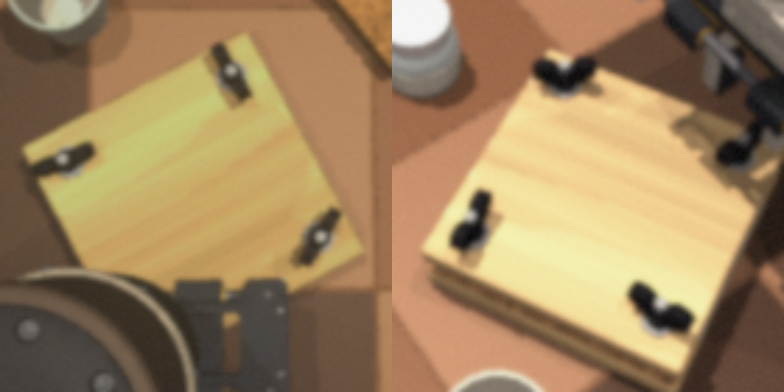

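Picture 6 shows all four nuts turned by about 45°. Second pass, starting with nut a.

Request:
{"method": "move_arm", "body": {
  "deltas": [
    [-0.5, 0.5, -14, 0, 0, 0],
    [0, 0, -14, 0, 0, 0],
    [0, 0, -12, 0, 0, 0],
    [0, 0, -5, 0, 0, 0],
    [0, 0, 0, 0, 0, 0]
  ],
  "squeeze": 50
}}

```text
t: 23.7
eef_pos: [0.4549, 0.0586, 0.2536]
ee_rot: [3.14, 0.002, 0.011]
force: [-1.2, -0.2, 0.6]
width: 0.043
```

Request:
{"method": "move_arm", "body": {
  "deltas": [
    [0, 0, 0, 0, 0, 0],
    [0, 0, 0, 0, 0, 0],
    [0, 0, 0, 0, 0, 0],
    [0, 0, 0, 0, 0, 0],
    [0, 0, 0, 0, 0, 0]
  ],
  "claw": 255
}}

```text
t: 24.12
eef_pos: [0.4552, 0.0592, 0.2551]
ee_rot: [-3.141, -0.001, 0.012]
force: [-0.8, -0.2, -0.7]
width: 0.0151
```

Request:
{"method": "move_arm", "body": {
  "deltas": [
    [0, 0, 0, 0, 0, 0],
    [0, 0, 0, 0, 0, 0],
    [0, 0, 0, 0, 0, 0],
    [0, 0, 0, 0, 0, 0],
    [0, 0, 0, 0, 0, 0]
  ]
}}

```text
t: 24.53
eef_pos: [0.4552, 0.0591, 0.255]
ee_rot: [3.142, -0.0, 0.013]
force: [-0.7, -1.6, 5.0]
width: 0.01
```

Request:
{"method": "move_arm", "body": {
  "deltas": [
    [0, 0, 0, 0, 0, -6],
    [0, 0, 0, 0, 0, -6],
    [0, 0, 0, 0, 0, -6],
    [0, 0, 0, 0, 0, -6],
    [0, 0, 0, 0, 0, -6]
  ]
}}

```text
t: 24.95
eef_pos: [0.4553, 0.0594, 0.255]
ee_rot: [-3.141, -0.0, -0.516]
force: [-2.1, 1.5, 5.7]
width: 0.0106
```

```bash
python3 s.py
```

```text
24.95 [0.4553 0.0594 0.255 ] [-3.1407e+00 -4.0000e-04 -5.1620e-01] [ 0.561  0.165 -0.649 -0.    -0.755  0.494] 0.010575272319789396 [-2.1  1.5  5.7] [0.441 0.576 0.132]
```

Request:
{"method": "move_arm", "body": {
  "deltas": [
    [0, 0, 0, 0, 0, -1],
    [0, 0, 0, 0, 0, -1],
    [0, 0, 0, 0, 0, -1],
    [0, 0, 0, 0, 0, -1],
    [0, 0, 0, 0, 0, -1]
  ]
}}

```text
t: 25.37
eef_pos: [0.4553, 0.0595, 0.255]
ee_rot: [-3.141, -0.0, -0.599]
force: [-0.9, 1.0, 5.1]
width: 0.0106
```

```bash
python3 s.py
```

```text
25.3667 [0.4553 0.0595 0.255 ] [-3.1406e+00 -3.0000e-04 -5.9910e-01] [ 0.561  0.165 -0.649 -0.    -0.755  0.411] 0.01061122163224429 [-0.9  1.   5.1] [0.449 0.541 0.174]
```

Request:
{"method": "move_arm", "body": {
  "deltas": [
    [0, 0, 0, 0, 0, -1],
    [0, 0, 0, 0, 0, -1],
    [0, 0, 0, 0, 0, -1],
    [0, 0, 0, 0, 0, -1],
    [0, 0, 0, 0, 0, -1]
  ]
}}

```text
t: 25.78
eef_pos: [0.4553, 0.0596, 0.255]
ee_rot: [-3.14, -0.0, -0.686]
force: [-0.9, 2.3, 5.8]
width: 0.0101
```

```bash
python3 s.py
```

```text
25.7833 [0.4553 0.0596 0.255 ] [-3.1404e+00 -2.0000e-04 -6.8630e-01] [ 0.561  0.165 -0.649 -0.    -0.755  0.324] 0.01014230070975485 [-0.9  2.3  5.8] [0.563 0.499 0.178]
```

Request:
{"method": "move_arm", "body": {
  "deltas": [
    [0, 0, 0, 0, 0, -1],
    [0, 0, 0, 0, 0, -1],
    [0, 0, 0, 0, 0, -1],
    [0, 0, 0, 0, 0, -1],
    [0, 0, 0, 0, 0, -1]
  ]
}}

```text
t: 26.2
eef_pos: [0.4554, 0.0596, 0.255]
ee_rot: [-3.14, -0.0, -0.774]
force: [-1.0, 1.9, 5.0]
width: 0.0105
```

```bash
python3 s.py
```

```text
26.2 [0.4554 0.0596 0.255 ] [-3.1403e+00 -1.0000e-04 -7.7370e-01] [ 0.561  0.165 -0.649 -0.    -0.755  0.236] 0.010501895198721623 [-1.   1.9  5. ] [0.727 0.55  0.153]
```

Request:
{"method": "move_arm", "body": {
  "deltas": [
    [0, 0, 0, 0, 0, -1],
    [0, 0, 0, 0, 0, -1],
    [0, 0, 0, 0, 0, -1],
    [0, 0, 0, 0, 0, -1],
    [0, 0, 0, 0, 0, -1]
  ]
}}

```text
t: 26.62
eef_pos: [0.4554, 0.0596, 0.255]
ee_rot: [-3.14, -0.0, -0.861]
force: [-1.7, 2.9, 4.8]
width: 0.0105
```

```bash
python3 s.py
```

```text
26.6167 [0.4554 0.0596 0.255 ] [-3.1402e+00 -1.0000e-04 -8.6070e-01] [ 0.561  0.165 -0.649 -0.    -0.755  0.149] 0.010457433128328102 [-1.7  2.9  4.8] [0.957 0.541 0.522]
```

Request:
{"method": "move_arm", "body": {
  "deltas": [
    [0, 0, 0, 0, 0, -0.5],
    [0, 0, 0, 0, 0, -0.5],
    [0, 0, 0, 0, 0, 0],
    [0, 0, 0, 0, 0, 0],
    [0, 0, 0, 0, 0, 0]
  ]
}}

```text
t: 27.03
eef_pos: [0.4554, 0.0596, 0.255]
ee_rot: [-3.14, -0.0, -0.877]
force: [-0.8, 2.9, 5.2]
width: 0.0106
```

```bash
python3 s.py
```

```text
27.0333 [0.4554 0.0596 0.255 ] [-3.1404e+00 -2.0000e-04 -8.7690e-01] [ 0.561  0.165 -0.649 -0.    -0.755  0.133] 0.010588242378231956 [-0.8  2.9  5.2] [1.029 0.62  0.604]
```

Request:
{"method": "move_arm", "body": {
  "deltas": [
    [0, 0, 0, 0, 0, 0],
    [0, 0, 0, 0, 0, 0],
    [0, 0, 0, 0, 0, 0],
    [0, 0, 15, 0, 0, 0],
    [0, 0, 30, 0, 0, 0]
  ],
  "claw": 130
}}

```text
t: 27.45
eef_pos: [0.4537, 0.0584, 0.297]
ee_rot: [3.134, 0.002, -0.879]
force: [1.4, 0.2, -0.6]
width: 0.038
```

Request:
{"method": "move_arm", "body": {
  "deltas": [
    [16.25, -4.92, 0, 0, 0, 6.42],
    [16.25, -4.92, 0, 0, 0, 6.42],
    [16.25, -4.92, 0, 0, 0, 6.42],
    [16.25, -4.92, 0, 0, 0, 6.42],
    [16.25, -4.92, 0, 0, 0, 6.42]
  ]
}}

```text
t: 27.87
eef_pos: [0.5369, 0.0341, 0.2993]
ee_rot: [3.141, 0.001, -0.313]
force: [-0.2, 0.2, 0.2]
width: 0.043
```

Request:
{"method": "move_arm", "body": {
  "deltas": [
    [16.25, -4.92, 0, 0, 0, 6.42],
    [16.25, -4.92, 0, 0, 0, 6.42],
    [16.25, -4.92, 0, 0, 0, 6.42],
    [16.25, -4.92, 0, 0, 0, 6.42],
    [16.25, -4.92, 0, 0, 0, 6.42]
  ]
}}

```text
t: 28.28
eef_pos: [0.6182, 0.0095, 0.2989]
ee_rot: [-3.141, 0.001, 0.248]
force: [0.4, 1.3, -0.0]
width: 0.043
```

Request:
{"method": "move_arm", "body": {
  "deltas": [
    [16.25, -4.92, 0, 0, 0, 6.42],
    [16.25, -4.92, 0, 0, 0, 6.42],
    [0, 0, 0, 0, 0, 0],
    [0, 0, 0, 0, 0, 0],
    [0, 0, 0, 0, 0, 0]
  ]
}}

```text
t: 28.7
eef_pos: [0.6495, -0.0, 0.2989]
ee_rot: [-3.141, 0.001, 0.464]
force: [-0.0, -0.1, -0.5]
width: 0.0426
```

Request:
{"method": "move_arm", "body": {
  "deltas": [
    [0.8, -0.4, -14, 0, 0, 0],
    [0, 0, -14, 0, 0, 0],
    [0, 0, -12, 0, 0, 0],
    [0, 0, -5, 0, 0, 0],
    [0, 0, 0, 0, 0, 0]
  ]
}}

```text
t: 29.12
eef_pos: [0.65, -0.0002, 0.2532]
ee_rot: [-3.141, 0.003, 0.466]
force: [-0.2, -0.2, 0.6]
width: 0.0428
```

Request:
{"method": "move_arm", "body": {
  "deltas": [
    [0, 0, 0, 0, 0, 0],
    [0, 0, 0, 0, 0, 0],
    [0, 0, 0, 0, 0, 0],
    [0, 0, 0, 0, 0, 0],
    [0, 0, 0, 0, 0, 0]
  ],
  "claw": 255
}}

```text
t: 29.53
eef_pos: [0.651, -0.0003, 0.2552]
ee_rot: [3.141, -0.001, 0.467]
force: [0.1, -0.4, 1.2]
width: 0.0152
```

Request:
{"method": "move_arm", "body": {
  "deltas": [
    [0, 0, 0, 0, 0, 0],
    [0, 0, 0, 0, 0, 0],
    [0, 0, 0, 0, 0, 0],
    [0, 0, 0, 0, 0, 0],
    [0, 0, 0, 0, 0, 0]
  ]
}}

```text
t: 29.95
eef_pos: [0.6511, -0.0005, 0.2551]
ee_rot: [3.141, -0.001, 0.467]
force: [0.8, -2.5, 4.3]
width: 0.0102
```

Request:
{"method": "move_arm", "body": {
  "deltas": [
    [0, 0, 0, 0, 0, -6],
    [0, 0, 0, 0, 0, -6],
    [0, 0, 0, 0, 0, -6],
    [0, 0, 0, 0, 0, -6],
    [0, 0, 0, 0, 0, -6]
  ]
}}

```text
t: 30.37
eef_pos: [0.6512, -0.0006, 0.2551]
ee_rot: [3.141, -0.001, -0.062]
force: [1.3, -4.0, 2.9]
width: 0.01
```

```bash
python3 s.py
```

```text
30.3667 [ 6.512e-01 -6.000e-04  2.551e-01] [ 3.141e+00 -8.000e-04 -6.170e-02] [ 2.98e-01  4.44e-01 -2.25e-01  1.00e-03 -9.02e-01  1.21e+00] 0.00998865331397233 [ 1.3 -4.   2.9] [-1.662 -0.51   0.146]
```

Request:
{"method": "move_arm", "body": {
  "deltas": [
    [0, 0, 0, 0, 0, -1],
    [0, 0, 0, 0, 0, -1],
    [0, 0, 0, 0, 0, -1],
    [0, 0, 0, 0, 0, -1],
    [0, 0, 0, 0, 0, -1]
  ]
}}

```text
t: 30.78
eef_pos: [0.6512, -0.0007, 0.2551]
ee_rot: [3.141, -0.001, -0.142]
force: [1.6, -4.9, 3.3]
width: 0.0103
```

```bash
python3 s.py
```

```text
30.7833 [ 0.6512 -0.0007  0.2551] [ 3.1411e+00 -8.0000e-04 -1.4150e-01] [ 2.98e-01  4.44e-01 -2.25e-01  1.00e-03 -9.02e-01  1.13e+00] 0.01032035403060518 [ 1.6 -4.9  3.3] [-1.987 -0.537  0.302]
```

Request:
{"method": "move_arm", "body": {
  "deltas": [
    [0, 0, 0, 0, 0, -1],
    [0, 0, 0, 0, 0, -1],
    [0, 0, 0, 0, 0, -1],
    [0, 0, 0, 0, 0, -1],
    [0, 0, 0, 0, 0, -1]
  ]
}}

```text
t: 31.2
eef_pos: [0.6512, -0.0006, 0.2551]
ee_rot: [3.141, -0.001, -0.228]
force: [1.1, -5.1, 3.5]
width: 0.0111
```

```bash
python3 s.py
```

```text
31.2 [ 6.512e-01 -6.000e-04  2.551e-01] [ 3.1409e+00 -8.0000e-04 -2.2750e-01] [ 2.980e-01  4.440e-01 -2.250e-01  1.000e-03 -9.020e-01  1.044e+00] 0.01106503833969299 [ 1.1 -5.1  3.5] [-1.958 -0.502  0.882]
```

Request:
{"method": "move_arm", "body": {
  "deltas": [
    [0, 0, 0, 0, 0, 0],
    [0, 0, 0, 0, 0, 0],
    [0, 0, 0, 0, 0, 0],
    [0, 0, 15, 0, 0, 0],
    [0, 0, 30, 0, 0, 0]
  ],
  "claw": 130
}}

```text
t: 31.62
eef_pos: [0.6493, -0.0001, 0.2956]
ee_rot: [3.139, 0.008, -0.231]
force: [0.8, -0.5, 0.4]
width: 0.0384
```

Request:
{"method": "move_arm", "body": {
  "deltas": [
    [-7.48, 14.14, 0, 0, 0, -6.4],
    [-7.48, 14.14, 0, 0, 0, -6.4],
    [-7.48, 14.14, 0, 0, 0, -6.4],
    [-7.48, 14.14, 0, 0, 0, -6.4],
    [-7.48, 14.14, 0, 0, 0, -6.4]
  ]
}}

```text
t: 32.03
eef_pos: [0.6127, 0.0713, 0.2992]
ee_rot: [3.141, 0.001, -0.794]
force: [0.0, 0.9, -0.3]
width: 0.0429
```

Request:
{"method": "move_arm", "body": {
  "deltas": [
    [-7.48, 14.14, 0, 0, 0, -6.4],
    [-7.48, 14.14, 0, 0, 0, -6.4],
    [-7.48, 14.14, 0, 0, 0, -6.4],
    [-7.48, 14.14, 0, 0, 0, -6.4],
    [0, 0, 0, 0, 0, 0]
  ]
}}

```text
t: 32.45
eef_pos: [0.5823, 0.129, 0.2994]
ee_rot: [3.141, 0.001, -1.241]
force: [-0.0, 0.3, 0.2]
width: 0.0431
```

Request:
{"method": "move_arm", "body": {
  "deltas": [
    [0, 0, 0, 0, 0, 0],
    [0, 0, 0, 0, 0, 0],
    [0, 0, 0, 0, 0, 0],
    [0, 0, 0, 0, 0, 0],
    [0, 0, 0, 0, 0, 0]
  ]
}}

```text
t: 32.87
eef_pos: [0.5837, 0.1265, 0.2995]
ee_rot: [3.141, 0.0, -1.237]
force: [-0.3, 0.1, 0.7]
width: 0.0429
```

Request:
{"method": "move_arm", "body": {
  "deltas": [
    [-0.5, 0.2, -14, 0, 0, 0],
    [0, 0, -14, 0, 0, 0],
    [0, 0, -12, 0, 0, 0],
    [0, 0, -5, 0, 0, 0],
    [0, 0, 0, 0, 0, 0]
  ]
}}

```text
t: 33.28
eef_pos: [0.5828, 0.1267, 0.2534]
ee_rot: [3.139, -0.0, -1.237]
force: [-1.2, 0.7, 0.5]
width: 0.0429
```

Request:
{"method": "move_arm", "body": {
  "deltas": [
    [0, 0, 0, 0, 0, 0],
    [0, 0, 0, 0, 0, 0],
    [0, 0, 0, 0, 0, 0],
    [0, 0, 0, 0, 0, 0],
    [0, 0, 0, 0, 0, 0]
  ],
  "claw": 255
}}

```text
t: 33.7
eef_pos: [0.5832, 0.1272, 0.2552]
ee_rot: [-3.141, 0.0, -1.237]
force: [0.3, -0.1, 0.5]
width: 0.0156
```

Request:
{"method": "move_arm", "body": {
  "deltas": [
    [0, 0, 0, 0, 0, 0],
    [0, 0, 0, 0, 0, 0],
    [0, 0, 0, 0, 0, 0],
    [0, 0, 0, 0, 0, 0],
    [0, 0, 0, 0, 0, 0]
  ]
}}

```text
t: 34.12
eef_pos: [0.5831, 0.1273, 0.2551]
ee_rot: [-3.141, -0.0, -1.236]
force: [-0.9, 0.0, 5.4]
width: 0.0102
```

Request:
{"method": "move_arm", "body": {
  "deltas": [
    [0, 0, 0, 0, 0, -6],
    [0, 0, 0, 0, 0, -6],
    [0, 0, 0, 0, 0, -6],
    [0, 0, 0, 0, 0, -6],
    [0, 0, 0, 0, 0, -6]
  ]
}}

```text
t: 34.53
eef_pos: [0.5834, 0.1273, 0.2551]
ee_rot: [-3.141, 0.0, -1.765]
force: [-0.5, -1.1, 3.7]
width: 0.0103
```

```bash
python3 s.py
```

```text
34.5333 [0.5834 0.1273 0.2551] [-3.1405e+00  5.0000e-04 -1.7650e+00] [ 0.542  0.368 -0.351  0.    -0.851 -0.737] 0.010330780063606567 [-0.5 -1.1  3.7] [ 0.056 -0.177  0.12 ]
```

Request:
{"method": "move_arm", "body": {
  "deltas": [
    [0, 0, 0, 0, 0, -1.2],
    [0, 0, 0, 0, 0, -1.2],
    [0, 0, 0, 0, 0, -1.2],
    [0, 0, 0, 0, 0, -1.2],
    [0, 0, 0, 0, 0, -1.2]
  ]
}}

```text
t: 34.95
eef_pos: [0.5835, 0.1273, 0.255]
ee_rot: [-3.141, 0.001, -1.865]
force: [1.0, -0.4, 5.0]
width: 0.0101
```

```bash
python3 s.py
```

```text
34.95 [0.5835 0.1273 0.255 ] [-3.1405e+00  6.0000e-04 -1.8649e+00] [ 0.542  0.368 -0.351  0.001 -0.851 -0.836] 0.010132760223983952 [ 1.  -0.4  5. ] [-0.109 -0.605  0.127]
```

Request:
{"method": "move_arm", "body": {
  "deltas": [
    [0, 0, 0, 0, 0, -1],
    [0, 0, 0, 0, 0, -1],
    [0, 0, 0, 0, 0, -1],
    [0, 0, 0, 0, 0, -1],
    [0, 0, 0, 0, 0, -1]
  ]
}}

```text
t: 35.37
eef_pos: [0.5835, 0.1273, 0.255]
ee_rot: [-3.141, 0.001, -1.952]
force: [2.1, -0.3, 4.9]
width: 0.0102
```

```bash
python3 s.py
```

```text
35.3667 [0.5835 0.1273 0.255 ] [-3.1405e+00  7.0000e-04 -1.9523e+00] [ 0.542  0.368 -0.351  0.001 -0.851 -0.924] 0.010207627273399562 [ 2.1 -0.3  4.9] [-0.191 -0.81   0.14 ]
```

Request:
{"method": "move_arm", "body": {
  "deltas": [
    [0, 0, 0, 0, 0, -1],
    [0, 0, 0, 0, 0, -1],
    [0, 0, 0, 0, 0, -1],
    [0, 0, 0, 0, 0, -1],
    [0, 0, 0, 0, 0, -1]
  ]
}}

```text
t: 35.78
eef_pos: [0.5836, 0.1273, 0.2551]
ee_rot: [-3.14, 0.001, -2.04]
force: [3.4, -0.7, 5.0]
width: 0.0107
```

```bash
python3 s.py
```

```text
35.7833 [0.5836 0.1273 0.2551] [-3.1405e+00  9.0000e-04 -2.0400e+00] [ 5.420e-01  3.680e-01 -3.510e-01  1.000e-03 -8.510e-01 -1.011e+00] 0.010734540168972306 [ 3.4 -0.7  5. ] [-0.3   -1.076  0.131]
```

Request:
{"method": "move_arm", "body": {
  "deltas": [
    [0, 0, 0, 0, 0, -1],
    [0, 0, 0, 0, 0, -1],
    [0, 0, 0, 0, 0, -1],
    [0, 0, 0, 0, 0, -1],
    [0, 0, 0, 0, 0, -1]
  ]
}}

```text
t: 36.2
eef_pos: [0.5836, 0.1272, 0.255]
ee_rot: [-3.14, 0.001, -2.128]
force: [3.9, -1.8, 4.0]
width: 0.0103
```

```bash
python3 s.py
```

```text
36.2 [0.5836 0.1272 0.255 ] [-3.1405e+00  1.0000e-03 -2.1276e+00] [ 5.420e-01  3.680e-01 -3.510e-01  1.000e-03 -8.510e-01 -1.099e+00] 0.010299928718733356 [ 3.9 -1.8  4. ] [-0.411 -1.481  0.148]
```

Request:
{"method": "move_arm", "body": {
  "deltas": [
    [0, 0, 0, 0, 0, -1],
    [0, 0, 0, 0, 0, -1],
    [0, 0, 0, 0, 0, -1],
    [0, 0, 0, 0, 0, -1],
    [0, 0, 0, 0, 0, -1]
  ]
}}

```text
t: 36.62
eef_pos: [0.5836, 0.1272, 0.255]
ee_rot: [-3.141, 0.001, -2.215]
force: [4.2, -1.7, 5.7]
width: 0.0101
```

```bash
python3 s.py
```

```text
36.6167 [0.5836 0.1272 0.255 ] [-3.1405e+00  1.1000e-03 -2.2152e+00] [ 5.420e-01  3.680e-01 -3.510e-01  1.000e-03 -8.510e-01 -1.187e+00] 0.010149119415537205 [ 4.2 -1.7  5.7] [-0.626 -1.92   0.113]
```

Request:
{"method": "move_arm", "body": {
  "deltas": [
    [0, 0, 0, 0, 0, -0.6],
    [0, 0, 0, 0, 0, -0.6],
    [0, 0, 0, 0, 0, -0.6],
    [0, 0, 0, 0, 0, -0.6],
    [0, 0, 0, 0, 0, -0.6]
  ]
}}

```text
t: 37.03
eef_pos: [0.5836, 0.1272, 0.255]
ee_rot: [-3.14, 0.001, -2.266]
force: [4.9, -2.7, 5.4]
width: 0.0107
```

```bash
python3 s.py
```

```text
37.0333 [0.5836 0.1272 0.255 ] [-3.1405e+00  1.0000e-03 -2.2664e+00] [ 5.420e-01  3.680e-01 -3.510e-01  1.000e-03 -8.510e-01 -1.238e+00] 0.010697833254689874 [ 4.9 -2.7  5.4] [-0.649 -1.882  0.603]
```

Request:
{"method": "move_arm", "body": {
  "deltas": [
    [0, 0, 0, 0, 0, 0],
    [0, 0, 0, 0, 0, 0],
    [0, 0, 0, 0, 0, 0],
    [0, 0, 15, 0, 0, 0],
    [0, 0, 30, 0, 0, 0]
  ],
  "claw": 130
}}

```text
t: 37.45
eef_pos: [0.5811, 0.1266, 0.2955]
ee_rot: [3.137, -0.008, -2.268]
force: [0.4, 0.5, -1.0]
width: 0.0382
```

Request:
{"method": "move_arm", "body": {
  "deltas": [
    [-4.34, -13.9, 0, 0, 0, 6.87],
    [-4.34, -13.9, 0, 0, 0, 6.87],
    [-4.34, -13.9, 0, 0, 0, 6.87],
    [-4.34, -13.9, 0, 0, 0, 6.87],
    [-4.34, -13.9, 0, 0, 0, 6.87]
  ]
}}

```text
t: 37.87
eef_pos: [0.5603, 0.057, 0.2988]
ee_rot: [3.139, -0.0, -1.661]
force: [0.6, 0.2, 0.1]
width: 0.0428
```

Request:
{"method": "move_arm", "body": {
  "deltas": [
    [-4.34, -13.9, 0, 0, 0, 6.87],
    [-4.34, -13.9, 0, 0, 0, 6.87],
    [-4.34, -13.9, 0, 0, 0, 6.87],
    [-4.34, -13.9, 0, 0, 0, 6.87],
    [-4.34, -13.9, 0, 0, 0, 6.87]
  ]
}}

```text
t: 38.28
eef_pos: [0.5386, -0.0125, 0.2988]
ee_rot: [3.139, 0.001, -1.062]
force: [-0.2, 0.3, -0.4]
width: 0.0428
```

Request:
{"method": "move_arm", "body": {
  "deltas": [
    [-4.34, -13.9, 0, 0, 0, 6.87],
    [-4.34, -13.9, 0, 0, 0, 6.87],
    [-4.34, -13.9, 0, 0, 0, 6.87],
    [-4.34, -13.9, 0, 0, 0, 6.87],
    [0, 0, 0, 0, 0, 0]
  ]
}}

```text
t: 38.7
eef_pos: [0.5206, -0.0689, 0.2987]
ee_rot: [3.14, 0.003, -0.582]
force: [0.0, 0.2, 0.1]
width: 0.043
```

Request:
{"method": "move_arm", "body": {
  "deltas": [
    [0, 0, 0, 0, 0, 0],
    [0, 0, 0, 0, 0, 0],
    [0, 0, 0, 0, 0, 0],
    [0, 0, 0, 0, 0, 0],
    [0, 0, 0, 0, 0, 0]
  ]
}}

```text
t: 39.12
eef_pos: [0.5224, -0.0669, 0.2995]
ee_rot: [3.141, 0.0, -0.588]
force: [-0.5, -0.8, 0.7]
width: 0.043
```

Request:
{"method": "move_arm", "body": {
  "deltas": [
    [0, -0.6, -14, 0, 0, 0],
    [0, 0, -14, 0, 0, 0],
    [0, 0, -12, 0, 0, 0],
    [0, 0, -5, 0, 0, 0],
    [0, 0, 0, 0, 0, 0]
  ]
}}

```text
t: 39.53
eef_pos: [0.522, -0.0679, 0.2535]
ee_rot: [3.14, 0.002, -0.588]
force: [0.5, -0.1, 0.5]
width: 0.0429
```

Request:
{"method": "move_arm", "body": {
  "deltas": [
    [0, 0, 0, 0, 0, 0],
    [0, 0, 0, 0, 0, 0],
    [0, 0, 0, 0, 0, 0],
    [0, 0, 0, 0, 0, 0],
    [0, 0, 0, 0, 0, 0]
  ],
  "claw": 255
}}

```text
t: 39.95
eef_pos: [0.5224, -0.068, 0.2552]
ee_rot: [-3.141, -0.001, -0.588]
force: [0.2, -1.3, -0.5]
width: 0.0153
```

Request:
{"method": "move_arm", "body": {
  "deltas": [
    [0, 0, 0, 0, 0, 0],
    [0, 0, 0, 0, 0, 0],
    [0, 0, 0, 0, 0, 0],
    [0, 0, 0, 0, 0, 0],
    [0, 0, 0, 0, 0, 0]
  ]
}}

```text
t: 40.37
eef_pos: [0.5226, -0.0678, 0.255]
ee_rot: [-3.141, -0.001, -0.588]
force: [-0.3, 4.0, 4.9]
width: 0.0107
```

Request:
{"method": "move_arm", "body": {
  "deltas": [
    [0, 0, 0, 0, 0, -6],
    [0, 0, 0, 0, 0, -6],
    [0, 0, 0, 0, 0, -6],
    [0, 0, 0, 0, 0, -6],
    [0, 0, 0, 0, 0, -6]
  ]
}}

```text
t: 40.78
eef_pos: [0.5228, -0.0676, 0.2551]
ee_rot: [-3.14, -0.0, -1.116]
force: [-0.4, 5.4, 4.4]
width: 0.0105
```

Request:
{"method": "move_arm", "body": {
  "deltas": [
    [0, 0, 0, 0, 0, -1.2],
    [0, 0, 0, 0, 0, -1.2],
    [0, 0, 0, 0, 0, -1.2],
    [0, 0, 0, 0, 0, -1.2],
    [0, 0, 0, 0, 0, -1.2]
  ]
}}

```text
t: 41.2
eef_pos: [0.5229, -0.0675, 0.2551]
ee_rot: [-3.14, 0.0, -1.217]
force: [0.2, 6.5, 4.7]
width: 0.0104
```

```bash
python3 s.py
```

```text
41.2 [ 0.5229 -0.0675  0.2551] [-3.1397  0.     -1.2167] [ 0.244  0.268 -0.506 -0.    -0.795  0.111] 0.010442474166738573 [0.2 6.5 4.7] [ 2.211 -0.17   0.138]
```

Request:
{"method": "move_arm", "body": {
  "deltas": [
    [0, 0, 0, 0, 0, -1],
    [0, 0, 0, 0, 0, -1],
    [0, 0, 0, 0, 0, -1],
    [0, 0, 0, 0, 0, -1],
    [0, 0, 0, 0, 0, -1]
  ]
}}

```text
t: 41.62
eef_pos: [0.5229, -0.0675, 0.255]
ee_rot: [-3.14, 0.0, -1.304]
force: [1.6, 6.4, 3.9]
width: 0.0105
```

```bash
python3 s.py
```

```text
41.6167 [ 0.5229 -0.0675  0.255 ] [-3.1396e+00  2.0000e-04 -1.3038e+00] [ 0.244  0.268 -0.506 -0.    -0.795  0.023] 0.010454053169798838 [1.6 6.4 3.9] [ 2.182 -0.272  0.155]
```

Request:
{"method": "move_arm", "body": {
  "deltas": [
    [0, 0, 0, 0, 0, -1],
    [0, 0, 0, 0, 0, -1],
    [0, 0, 0, 0, 0, -1],
    [0, 0, 0, 0, 0, -1],
    [0, 0, 0, 0, 0, -1]
  ]
}}

```text
t: 42.03
eef_pos: [0.523, -0.0675, 0.2551]
ee_rot: [-3.139, 0.0, -1.391]
force: [0.8, 6.2, 3.8]
width: 0.0104
```

```bash
python3 s.py
```

```text
42.0333 [ 0.523  -0.0675  0.2551] [-3.1395e+00  4.0000e-04 -1.3910e+00] [ 0.244  0.268 -0.506 -0.    -0.795 -0.064] 0.0104315114500162 [0.8 6.2 3.8] [ 2.203 -0.351  0.135]
```

Request:
{"method": "move_arm", "body": {
  "deltas": [
    [0, 0, 0, 0, 0, -0.8],
    [0, 0, 0, 0, 0, -0.8],
    [0, 0, 0, 0, 0, -0.8],
    [0, 0, 0, 0, 0, -0.8],
    [0, 0, 0, 0, 0, -0.8]
  ]
}}

```text
t: 42.45
eef_pos: [0.523, -0.0675, 0.255]
ee_rot: [-3.139, 0.001, -1.461]
force: [-0.1, 5.3, 2.9]
width: 0.0103
```

```bash
python3 s.py
```

```text
42.45 [ 0.523  -0.0675  0.255 ] [-3.1394e+00  5.0000e-04 -1.4606e+00] [ 0.244  0.268 -0.506 -0.    -0.795 -0.133] 0.010306415630544762 [-0.1  5.3  2.9] [ 2.232 -0.38   0.112]
```

Request:
{"method": "move_arm", "body": {
  "deltas": [
    [0, 0, 0, 0, 0, -0.8],
    [0, 0, 0, 0, 0, -0.8],
    [0, 0, 0, 0, 0, -0.8],
    [0, 0, 0, 0, 0, -0.8],
    [0, 0, 0, 0, 0, -0.8]
  ]
}}

```text
t: 42.87
eef_pos: [0.5231, -0.0675, 0.2551]
ee_rot: [-3.139, 0.001, -1.53]
force: [1.0, 6.1, 2.8]
width: 0.0103
```

```bash
python3 s.py
```

```text
42.8667 [ 0.5231 -0.0675  0.2551] [-3.1393e+00  7.0000e-04 -1.5305e+00] [ 0.244  0.268 -0.506 -0.    -0.795 -0.203] 0.010342236825482834 [1.  6.1 2.8] [ 2.256 -0.477  0.18 ]
```

Request:
{"method": "move_arm", "body": {
  "deltas": [
    [0, 0, 0, 0, 0, -0.6],
    [0, 0, 0, 0, 0, -0.6],
    [0, 0, 0, 0, 0, -0.6],
    [0, 0, 0, 0, 0, -0.6],
    [0, 0, 0, 0, 0, -0.6]
  ]
}}

```text
t: 43.28
eef_pos: [0.5231, -0.0674, 0.2551]
ee_rot: [-3.139, 0.001, -1.582]
force: [0.2, 5.6, 3.0]
width: 0.0102
```

```bash
python3 s.py
```

```text
43.2833 [ 0.5231 -0.0674  0.2551] [-3.1395e+00  6.0000e-04 -1.5815e+00] [ 0.244  0.268 -0.506 -0.    -0.795 -0.255] 0.010211699388731798 [0.2 5.6 3. ] [ 2.252 -0.447  0.771]
```

Request:
{"method": "move_arm", "body": {
  "deltas": [
    [0, 0, 0, 0, 0, 0],
    [0, 0, 0, 0, 0, 0],
    [0, 0, 0, 0, 0, 0],
    [0, 0, 15, 0, 0, 0],
    [0, 0, 30, 0, 0, 0]
  ],
  "claw": 130
}}

```text
t: 43.7
eef_pos: [0.5206, -0.0685, 0.2966]
ee_rot: [3.133, -0.001, -1.584]
force: [0.2, 0.5, -0.3]
width: 0.038
```

Request:
{"method": "move_arm", "body": {
  "deltas": [
    [0, 0, 38, 0, 0, 0],
    [0, 0, 38, 0, 0, 0],
    [-10, -30, 0, 0, 0, 0],
    [-10, -38, 0, 0, 0, 0],
    [-10, -38, 0, 0, 0, 0]
  ]
}}

```text
t: 44.12
eef_pos: [0.4915, -0.1748, 0.3763]
ee_rot: [-3.141, 0.0, -1.581]
force: [0.4, -1.2, -0.5]
width: 0.0429
```

Request:
{"method": "move_arm", "body": {
  "deltas": [
    [-10, -38, 0, 0, 0, 0],
    [-10, -38, 0, 0, 0, 0],
    [-10, -38, 0, 0, 0, 0],
    [0, 0, 0, 0, 0, 0],
    [0, 0, 0, 0, 0, 0]
  ]
}}

```text
t: 44.53
eef_pos: [0.461, -0.2901, 0.3749]
ee_rot: [3.14, 0.0, -1.587]
force: [0.4, 1.1, -0.9]
width: 0.0429
```

Run:
```python
exec(open('s.py').read())
from h import *
f={n:arm.grab_frame(n)[:,:,::-1] for n in('top','scene')}
for n in f: cv2.imwrite(f'pics/{n}5.png',f[n])
cv2.imwrite('pics/c5.png',np.hstack([cv2.resize(f['top'][120:300,205:385],None,fx=2.2,fy=2.2),cv2.resize(f['scene'][140:320,250:430],None,fx=2.2,fy=2.2)]))
```

```text
44.5333 [ 0.461  -0.2901  0.3749] [ 3.1399e+00  3.0000e-04 -1.5871e+00] [-0.202  0.168 -0.319  0.    -1.085  0.185] 0.0429375494232852 [ 0.4  1.1 -0.9] [ 0.114 -0.075  0.018]
```

View pics/c5.png

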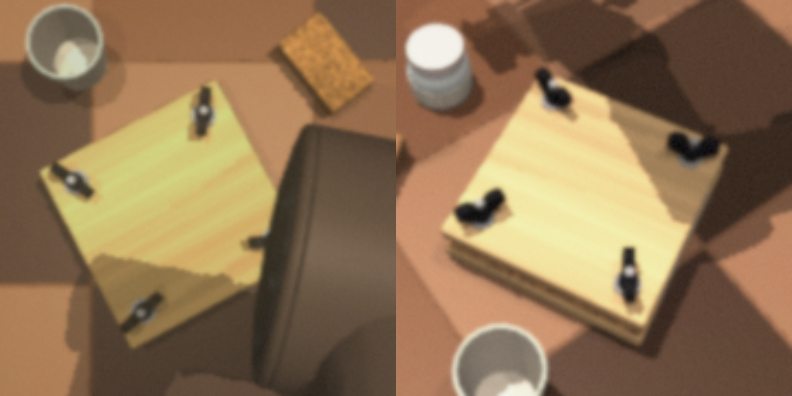

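The last picture shows all nuts turned further, no plaque protruding, and the cup, jar and block in place. I'll hand the job in.

```bash
python3 -c "
from station import arm
print(arm.job_done())"
```

```text
the job is handed in; nothing more can be done
None
```

The job is done and handed in at about 44.5 s of the 72 s allowed; no verdict came back.

- **Plaque:** I pushed it in with the closed fingers until they met the top board's edge. Motion stopped while the force rose to about 18 N. No white sticks out in later pictures. I judged flushness from that contact and the pictures, not from a direct measurement.
- **First pass (a, c, b, d):** each nut turned about 45–49°, judged from the gripper's angle and my estimates of the starting angles.
- **Second pass (a, c, b, d):** each nut was turned until the moment jumped from about 0.15 Nm to 0.6–0.9 Nm at the hard stop.
- **Last picture:** the cup and sanding block (top view) and the paint jar (scene view) look unmoved. The arm was clear, with force readings near zero. It hid part of nut d from the top camera, but the nut shows in the scene view.

**Checks that disagreed:**
- The two cameras differed by up to 0.17 rad on the nuts' starting angles. I used blended values for a, b and c. For d I went by the top view, which matched the gripping moments better.
- Shadows threw off two later image fits of nut angles, so I went by the gripper's angle and the moment instead.
- When the gripper closed on nut b in the first pass, the moment suggested it may have been nudged back slightly before being tightened.

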